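Clamp a padlock body in the re-pinning slide and run the carriage

TASK

Take the bare padlock body out of its wooden rest and set it down on the bench, so that you can take it again by its two ends and lay it, keyway still up, centred in the channel of the slide's carriage. Swing the hinged cover over it and press it down until the catch snaps and holds it fully shut, then run the carriage all the way to its left stop and back all the way to its right stop (left and right as the robot sees them, looking out from its base), leave it there, and leave the other things on the bench where they are.

Things in the scene. Friction and masses are not known exactly. Their poses are not given: they have to be found in the camera images.
- padlock_body: Padlock body of stacked steel plates without shackle, a block 60 (its x) x 28 (its y) x 36 mm high (its z), about 0.4 kg, with a round brass keyway of 16 mm in its top; the same when turned half round about z. Origin: centre of its underside. It starts in the wooden rest, keyway up, its x along the rest's x.
- rest: Fixed light-wood rest: floor 100 (x) x 36 (y) x 6 mm thick, with an end block 16 mm thick and 36 mm wide at each x end, rising to 44 mm over the bench, only 4 mm from the ends of the padlock body (68 mm between the blocks). Open along both y sides, so there the padlock body can be taken only across its 28 mm width. Origin: centre of the underside, on the bench.
- slide: Fixed slide: grey base 100 (x) x 220 (y) mm, steel rail along its y (top 26 mm over the bench), a 32 mm high stop at each end. Origin: centre of the underside, on the bench; y points to the robot's left (yaw within 0.3 rad), -x towards the robot. Its carriage plate, x from -85 to +32 mm, 44 mm wide (y), top 45 mm over the bench, carries channel, cover, catch and handle.
- carriage (a joint): Place of the carriage along the rail, m, growing to the robot's left (slide +y): -0.045 is the right stop, +0.045 the left stop, 0 the middle. It starts between -0.02 and 0.02, stays where it is left and slides against about 3 N of friction.
- channel (a point): Centre of the channel floor on the carriage, 45 mm over the bench; axes as the slide's. The channel runs along y, open at both ends: two cheeks 34 mm apart, 40 mm long, 42 mm high, 6 mm higher than a seated padlock body, so no fingers fit beside its 28 mm width. Laid with its x along this y and centred, its ends stand out 8 mm past the plate, free beneath down to the rail (19 mm).
- cover (a joint): Angle of the hinged steel cover, rad: 0 fully shut, growing as it opens up and away from the robot; 1.57 upright, limit 2.6. Starts at 2.3 to 2.55. Hinge friction (under 1 N at the tip) keeps it where it is left. At 0.16 its nose meets the catch, a sprung roller; 10 to 15 N on the thumb pad snaps it under and it stays at 0. It shuts only over a padlock body lying on the channel floor or an empty channel.
- cover_hinge (a point): Middle of the cover's hinge axis (along slide y), 27 mm to slide +x of the channel's centre line and 91 mm over the bench; moves with the carriage. From it the cover plate, 36 mm wide (y) and 6 mm thick, reaches 61 mm to its nose. Pushed from behind (from slide +x towards the robot) with shut fingers with their tips some 15 to 35 mm above the hinge axis, it swings up and over.
- thumb_pad (a point): Middle of the face of the black thumb pad (18 x 26 mm, standing 10 mm proud of the cover's outer face), 43 mm from the hinge axis and 13 mm above the plate's middle; moves with the cover. With the cover shut it faces up, 104 mm over the bench. The catch's ears beside the nose reach 101 mm.
- handle (a point): On the axis of the carriage's upright steel handle post, 18 mm in diameter, standing on the plate 70 mm to slide -x of the channel centre, from 45 to 100 mm over the bench; this point is 80 mm over the bench. Grip it across y from above to slide the carriage.
- brass_padlock: Bystander: brass padlock 40 mm wide with shackle, lying flat, 16 mm thick. Origin: centre of the underside of its case.
- steel_padlock: Bystander: steel padlock 50 mm wide with shackle, lying flat, 20 mm thick. Origin: centre of the underside of its case.
- screwdriver: Bystander: screwdriver 170 mm long, lying along its x. Origin: underside.
- brush: Bystander: brush lying along its x. Origin: underside.
- pin_jar: Bystander: small standing glass jar, 44 mm in diameter, 55 mm high. Origin: centre of its underside.
- stock_box: Bystander: closed cardboard box 70 x 50 x 35 mm. Origin: centre of its underside.
- key_blank: Bystander: brass key blank lying flat, 52 mm long, 4 mm thick. Origin: underside of its round head.
Things that resemble listed ones, but are neither listed nor needed, are in the scene too. Leave any pink or purple look-alike of the rest alone.

How it is judged:
On the way, in this order (a step that is already met when the one before it is completed fails the run):
1. the padlock body has been set down on the bench, out of its rest and let go (height (world z) of padlock_body below 0.004 m and angle between padlock_body's own z axis and vertical below 0.1 rad and contact force between padlock_body and rest below 0.05 N and contact force between the fingers and padlock_body below 0.05 N and linear speed of padlock_body below 0.02 m/s), for 0.1 s.
2. the padlock body lies in the channel and the cover is snapped shut over it (x of padlock_body in the frame of channel between -0.006 and 0.006 m and y of padlock_body in the frame of channel between -0.01 and 0.01 m and z of padlock_body in the frame of channel between -0.003 and 0.004 m and angle between the x axis of padlock_body and the y axis of channel, either way round below 0.2 rad and value of joint cover below 0.05 rad), for 0.2 s.
3. the carriage has reached its left stop, the cover still shut (value of joint cover below 0.05 rad and value of joint carriage above 0.041 m), for 0.05 s.
4. the carriage is back at its right stop (value of joint cover below 0.05 rad and value of joint carriage below -0.041 m), for 0.05 s.
At the end, for the whole second after the job is handed in: The padlock body lies at rest on the channel floor, keyway up, lengthwise (within 11 degrees) and centred within 10 mm; the cover is snapped fully shut over it (within 0.05 rad); the carriage stands at its right stop, within 4 mm (all of step 4 and x of padlock_body in the frame of channel between -0.006 and 0.006 m and y of padlock_body in the frame of channel between -0.01 and 0.01 m and z of padlock_body in the frame of channel between -0.003 and 0.004 m and angle between the x axis of padlock_body and the y axis of channel, either way round below 0.2 rad and velocity of joint carriage between -0.01 and 0.01 m/s and linear speed of padlock_body below 0.02 m/s); the robot touches nothing.
It fails at once if another thing on the bench is shifted more than 30 mm (distance of any of brass_padlock, steel_padlock, screwdriver, brush, pin_jar, stock_box, key_blank from where it was at the start of the episode above 0.03 m).
It also fails if it takes over 72 s, if anything falls off the work surface, if the arm or the gripper's body presses on something with over 40 N, if the wrist force passes 120 N, or if a joint passes its speed limit or range.

ROBOT

A 6-joint arm with a two-finger parallel gripper is mounted at the origin on the work surface. World frame = base frame: x ahead of the robot, y to its left, z up, the work surface at z = 0. Lengths are in m, angles in rad, forces in N, time in s.
With the tool pointing down it reaches from about 0.3 to 0.85 m from the base axis. Payload 5.4 kg.
Tool frame: the origin (TCP) lies midway between the tips of the shut fingers; the grasp point (between the pads) lies 19 mm behind it; z points along the fingers, x is the direction in which the jaws open and shut, and the axes are right-handed (so a half turn about z gives the same grasp; the last joint's range is limited). The gripper opens to 85 mm and grips with 20 to 120 N. Pads are 22 mm wide; open, the fingers measure 114 mm over their backs; the gripper's body (76 mm by 85 mm) begins 54 mm behind the grasp point. The pads swing forward as they close: fully open they stand 13 mm farther back than shut.
Start: joints at [-1.393, 0.158, 1.597, -0, 1.386, -0.21], TCP at [0.217, -0.532, 0.231] pointing down, gripper open.
Joint ranges: [-2.91, 2.91], [-0.94, 2.29], [0.18, 2.7], [-1.29, 4.43], [0.17, 2.64], [-3, 3]. Speed limits (rad/s): [2.57, 2.57, 3.14, 3.14, 3.14, 3.14].

INTERFACE

Orientations are given as a rotation vector (axis times angle).
In Python, from bench import ctrl, vision gives the robot as it stands.
- The arm moves only by the tool servo_tool, never from a script. Its argument "motion" is one flat list of numbers, 7 for each row, row after row: the finger opening in m, from 0 to 0.0854, then the shift along the tool's x, y, z in m, then the turn, a rotation vector about the tool's x, y, z in rad. In form: [grip, tx, ty, tz, ax, ay, az, grip, tx, ty, tz, ax, ay, az, ...]. A call has 1 to 5 rows; each row is the pose to reach, as a shift and turn from the pose commanded when the call began, along the tool's axes at that moment; what a row does not reach only later rows make up. A row lasts 1/12 s, in which the tool goes at most 41.7 mm and 7.16 degrees, less where a joint would pass 70% of its speed; a pose out of reach is approached as far as the arm can. A call with a gripper value outside its range is refused whole. The fingers move at their own pace and stop on an object; "force" is the grip in N (left out, the last holds). Time passes only in rows, so rows that repeat a pose let the fingers close. It gives the time, the measured TCP pose, the force and the opening at its end, in the units of the state.
- ctrl.read_state(): the state, without advancing time (a new reading comes with each control period).
- vision.read_camera(name): name is "side" or "top"; returns the picture (420x560x3 uint8, blue, green, red); there is no depth.
- vision.get_calibration(name): a dict with "fx", "fy", "cx", "cy" (pixels), "rvec" (rotation vector, rad) and "tvec" (3), from world to camera coordinates, as OpenCV has them. Camera axes: x right, y down, z forward; pixel columns grow to the right and rows downward; lengths in m; the calibration is good to about 2 mm. A picture is of the moment at which its call begins. get_calibration takes no time and is no camera call.
- ctrl.hand_in(): hands the job in, once; it reports no verdict.
The state is a dict: "time": time; "joint_pos": joint angles; "qvel": joint speeds; "effort": joint torques, N m; "position": TCP position; "orientation": TCP orientation; "force": force on the tool from outside, world axes, zero at the start; "moment": the same for the moment, N m; "opening": opening from 0.0 (shut) to 1.0 (fully open).
Only numpy, scipy, OpenCV 4.12 (cv2) and the standard library are available. Lean on these libraries where they do the work, as an engineer would, in place of code of your own. Each camera call takes 0.05 s, during which the arm holds its last target.

## Working session

There is one attempt and no reset: what is moved stays moved. The work goes in short steps, Python scripts to look and compute and a tool call to move; the robot and the scene stay as the last step left them, time stands still between calls to the robot, and variables do not carry over. Pictures are saved under pics/ and viewed, and the job is handed in when it is done.

Besides the shell and the picture viewer there is one more tool, called after "Emit:" as a command line: name --argument value ..., lists and objects as JSON in quotes. servo_tool: Moves the arm, as the interface text tells. Its arguments: {"type":"object","properties":{"motion":{"type":"array","items":{"type":"number"}},"force":{"type":"number"}},"required":["motion"]}

```bash
ls; mkdir -p pics; python3 - <<'E'
from bench import ctrl, vision
import cv2
for n in ("side","top"):
    im=vision.read_camera(n); cv2.imwrite(f"pics/{n}0.png",im)
    print(n,vision.get_calibration(n))
s=ctrl.read_state(); print({k:s[k] for k in("time","position","orientation","force","opening")})
E
```

```text
pics
side {'fx': 440.92702329973696, 'fy': 440.92702329973696, 'cx': 274.540814835016, 'cy': 211.56930912023748, 'rvec': array([ 0.63591025, -2.44058286,  1.37158633]), 'tvec': array([0.4003617 , 0.22162162, 0.9134835 ])}
top {'fx': 515.1091830507586, 'fy': 515.1091830507586, 'cx': 278.9368734529399, 'cy': 204.34197710580708, 'rvec': array([ 2.12369991, -2.1669695 ,  0.14984933]), 'tvec': array([-0.03822237,  0.49618169,  1.09850766])}
{'time': 0.1, 'position': array([ 0.21732237, -0.53177291,  0.23042366]), 'orientation': array([-2.60684597e+00,  1.75111292e+00,  1.82943685e-03]), 'force': array([-0.44150613, -0.55416292, -0.08940937]), 'opening': 0.9992902357876915}
```

View pics/top0.png

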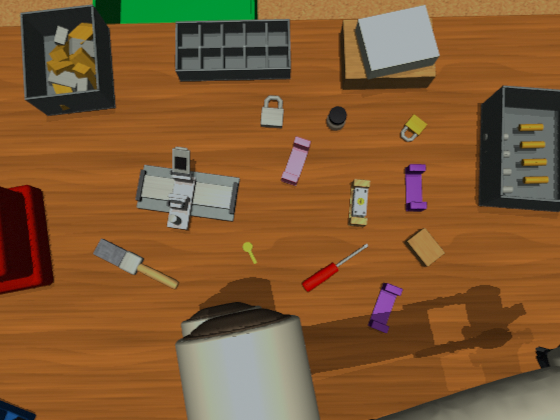

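View pics/side0.png

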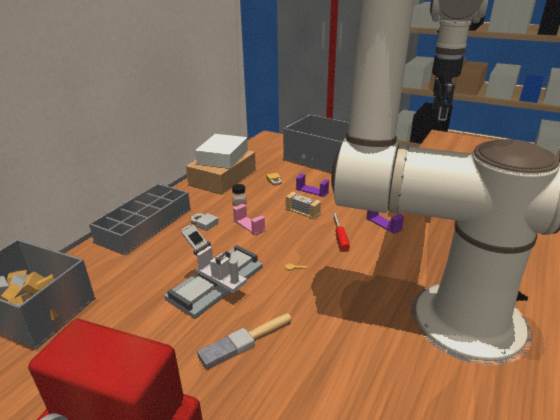

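The top view shows the slide around (188,192) with the cover open upward, the rest with the padlock body at (360,202), and the pink and purple look-alikes. Next I'll look at enlarged crops.

```bash
cat > h.py <<'E'
import numpy as np, cv2
from scipy.spatial.transform import Rotation as R
from bench import ctrl, vision
def cal(n):
    c=vision.get_calibration(n); K=np.array([[c['fx'],0,c['cx']],[0,c['fy'],c['cy']],[0,0,1]])
    return K,np.array(c['rvec']),np.array(c['tvec'])
def ray(n,u,v):
    K,r,t=cal(n); M=cv2.Rodrigues(r)[0]; return -M.T@t, M.T@np.linalg.inv(K)@np.array([u,v,1.])
def atz(n,u,v,z):
    o,d=ray(n,u,v); return o+d*(z-o[2])/d[2]
def proj(n,P):
    K,r,t=cal(n); return cv2.projectPoints(np.array(P,float).reshape(-1,3),r,t,K,None)[0].reshape(-1,2)
def crop(im,x0,y0,x1,y1,s,f):
    c=cv2.resize(im[y0:y1,x0:x1],None,fx=s,fy=s,interpolation=cv2.INTER_CUBIC)
    for x in range((x0+9)//10*10,x1,10):
        cv2.line(c,((x-x0)*s,0),((x-x0)*s,6 if x%50 else 14),(255,255,255),1)
        if x%20==0: cv2.putText(c,str(x),((x-x0)*s-10,22),0,.35,(255,255,255),1)
    for y in range((y0+9)//10*10,y1,10):
        cv2.line(c,(0,(y-y0)*s),(6,(y-y0)*s),(255,255,255),1)
        if y%20==0: cv2.putText(c,str(y),(8,(y-y0)*s+4),0,.35,(255,255,255),1)
    cv2.imwrite(f"pics/{f}.png",c)
def st():
    s=ctrl.read_state(); M=R.from_rotvec(s['orientation']).as_matrix()
    print(round(s['time'],2),s['position'].round(4),'x',M[:,0].round(3),'z',M[:,2].round(3),s['force'].round(2),'op',round(s['opening']*85.4,1),s['joint_pos'].round(2)); return s,M
E
python3 - <<'E'
from h import *
t=cv2.imread("pics/top0.png"); s=cv2.imread("pics/side0.png")
crop(t,125,140,250,240,6,"t_slide"); crop(t,330,165,400,235,8,"t_rest")
crop(s,160,215,270,315,6,"s_slide"); crop(s,275,180,330,225,10,"s_rest")
E
```

```text
(no output)
```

View pics/t_slide.png

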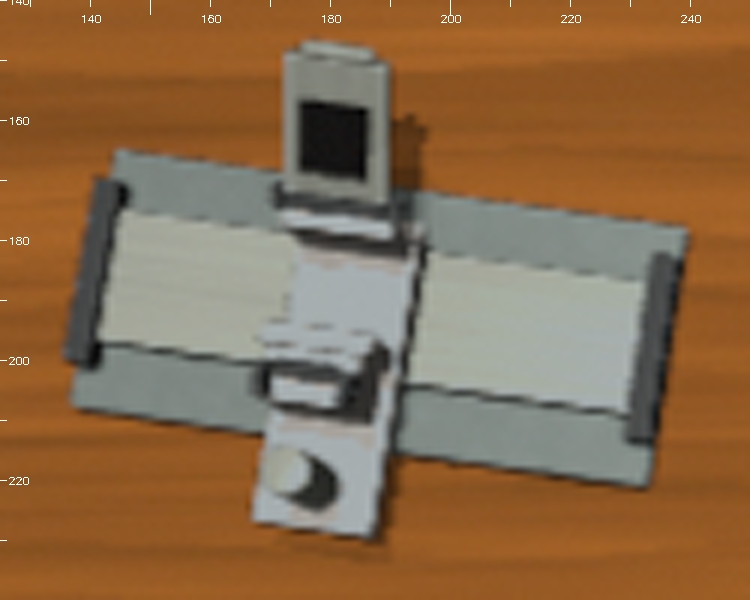

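View pics/t_rest.png

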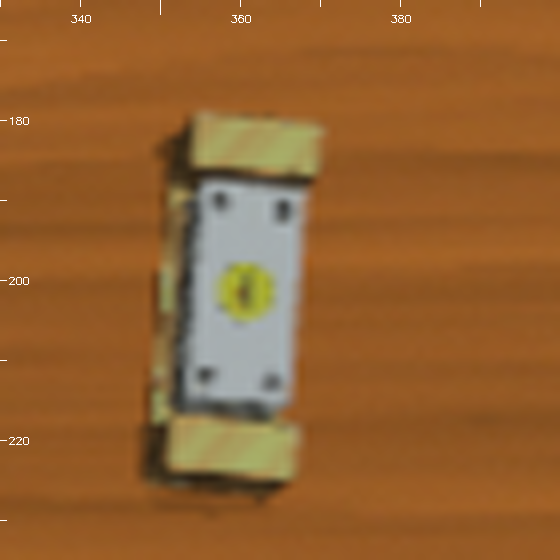

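View pics/s_slide.png

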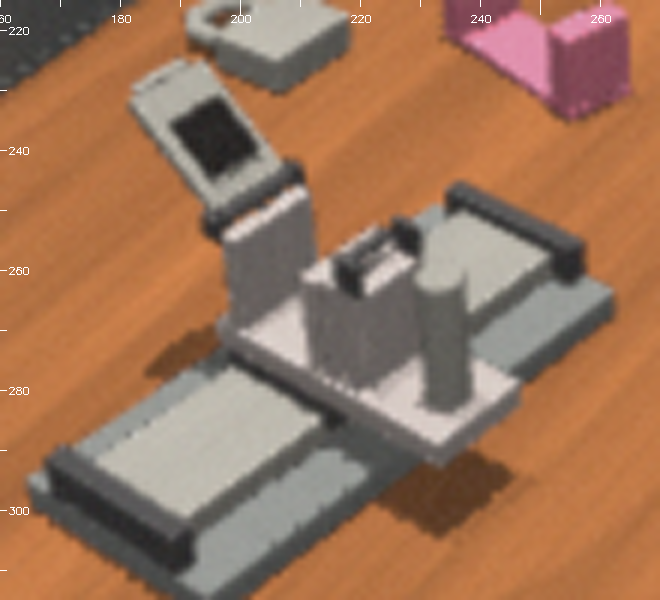

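View pics/s_rest.png

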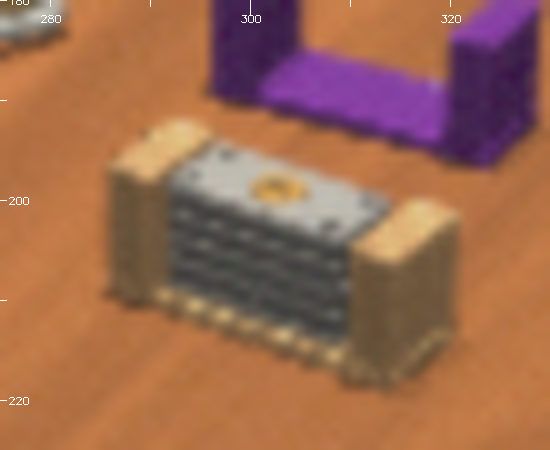

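```bash
cat > fit.py <<'E'
from h import *
from scipy.optimize import least_squares
def px(x0,y0,s,pts): return [(x0+(a+.5)/s-.5,y0+(b+.5)/s-.5) for a,b in pts]
def T(p,L): 
    c,s=np.cos(p[2]),np.sin(p[2]); L=np.array(L,float)
    return np.c_[p[0]+c*L[:,0]-s*L[:,1],p[1]+s*L[:,0]+c*L[:,1],L[:,2]]
# slide
tp=px(125,140,6,[(288,473),(252,523),(375,538),(72,407),(650,488),(690,230),(118,150)])
sp=px(160,215,6,[(446,280),(438,450),(520,385),(220,322),(28,485),(613,295)])
def model(p):
    q=p[3];h=p[4]
    a=[(-.07,q,.1),(-.085,q+.022,.045),(-.085,q-.022,.045),(-.05,.11,h),(-.05,-.11,h),(.05,-.11,h),(.05,.11,h)]
    b=[(-.07,q,.1),(-.085,q+.022,.045),(-.085,q-.022,.045),(.032,q+.022,.045),(.05,.11,h),(-.05,-.11,h)]
    return T(p,a),T(p,b)
def res(p):
    a,b=model(p); return np.r_[(proj('top',a)-tp).ravel(),(proj('side',b)-sp).ravel()]
r=least_squares(res,[.55,.2,0,0,.01],loss='soft_l1'); print('slide',r.x.round(4)); print(res(r.x).reshape(-1,2).round(1).tolist())
p=r.x; ch=T(p,[(0,p[3],.045),(-.07,p[3],.08),(.027,p[3],.091)]); print('channel,handle,hinge',ch.round(4))
# cover nose angle
for th in (2.3,2.35,2.4,2.45,2.5,2.55):
    L=[(.027-.061*np.cos(th)+ -s*0,p[3],.091+.061*np.sin(th)) for s in (0,)]
    print(th,proj('top',T(p,L)).round(1),proj('side',T(p,L)).round(1))
# rest
tr=px(330,165,8,[(195,112),(325,128),(318,185),(190,168),(168,417),(300,428),(295,482),(165,470),(200,180),(308,188),(288,405),(183,400),(245,291)])
sr=px(275,180,10,[(107,165),(180,120),(420,200),(460,215),(390,264),(278,188)])
def m2(p):
    B=lambda x,y,z=.044:(x,y,z)
    a=[B(.05,.018),B(.05,-.018),B(.034,-.018),B(.034,.018),B(-.034,.018),B(-.034,-.018),B(-.05,-.018),B(-.05,.018)]+[(.03+p[3],.014+p[4],.042),(.03+p[3],-.014+p[4],.042),(-.03+p[3],-.014+p[4],.042),(-.03+p[3],.014+p[4],.042),(p[3],p[4],.042)]
    b=[B(.05,.018),B(.05,-.018),B(-.034,-.018),B(-.05,-.018),B(-.05,.018),(p[3],p[4],.042)]
    return T(p,a),T(p,b)
def res2(p):
    a,b=m2(p); return np.r_[(proj('top',a)-tr).ravel(),(proj('side',b)-sr).ravel()]
r=least_squares(res2,[.5,-.15,0,0,0],loss='soft_l1'); print('rest',r.x.round(4),'body',T(r.x,[(r.x[3],r.x[4],0)]).round(4)); print(res2(r.x).reshape(-1,2).round(1).tolist())
E
python3 fit.py
```

```text
slide [ 0.5296  0.1565 -0.1586  0.0054  0.01  ]
[[-0.4, -0.1], [-0.2, -0.1], [-0.7, 0.2], [-0.2, 0.4], [-0.0, 0.3], [-0.0, -0.1], [-0.1, 0.2], [-0.7, -1.1], [0.3, -1.2], [0.5, -0.9], [-0.6, -0.7], [-0.2, -0.0], [0.8, -0.0]]
channel,handle,hinge [[0.5305 0.1619 0.045 ]
 [0.4613 0.1729 0.08  ]
 [0.5571 0.1576 0.091 ]]
2.3 [[179.8 149.7]] [[187.6 224.5]]
2.35 [[180.2 148.9]] [[187.  224.9]]
2.4 [[180.5 148.2]] [[186.5 225.4]]
2.45 [[180.9 147.5]] [[186.1 226. ]]
2.5 [[181.3 146.9]] [[185.6 226.6]]
2.55 [[181.7 146.4]] [[185.3 227.3]]
rest [ 4.959e-01 -2.255e-01 -1.275e-01  2.000e-03 -4.000e-04] body [[ 0.4979 -0.2262  0.    ]]
[[-0.1, 0.1], [-0.0, -0.2], [0.3, -0.2], [-0.1, 0.2], [-0.1, -0.3], [-0.1, 0.0], [-0.1, 0.6], [-0.4, 0.3], [0.4, -0.0], [-0.4, 0.3], [-0.2, 0.1], [0.2, -0.6], [-0.0, 0.2], [-0.1, -0.3], [-0.3, -0.6], [-0.4, -0.6], [0.3, -0.5], [0.5, -0.2], [-0.1, 0.1]]
```

```bash
cat >> h.py <<'E'
def go(pos,yaw,base=None):
    s,M=st(); p0=s['position']
    N=np.array([[np.cos(yaw),np.sin(yaw),0],[np.sin(yaw),-np.cos(yaw),0],[0,0,-1.]])
    N=N.T if False else np.c_[[np.cos(yaw),np.sin(yaw),0],[np.sin(yaw),-np.cos(yaw),0],[0,0,-1.]]
    print('shift',(M.T@(np.array(pos)-p0)).round(4),'turn',R.from_matrix(M.T@N).as_rotvec().round(4))
E
python3 - <<'E'
from h import *
go([.498,-.2262,.15],-np.pi/2-.1275)
for u,v in((293,215),(300,215)): print(atz('top',u,v,0))
for n,u,v in (('pink end',290,183),('key',248,247),('sd',303,290),('sdtip',367,245)): print(n,atz('top',u,v,0.02))
E
```

```text
0.1 [ 0.2173 -0.5318  0.2304] x [ 0.378 -0.926 -0.002] z [-0.     0.002 -1.   ] [-0.44 -0.55 -0.09] op 85.3 [-1.39  0.16  1.6  -0.    1.39 -0.21]
shift [-0.1766 -0.3754  0.0808] turn [1.000e-04 1.700e-03 5.153e-01]
[ 0.47539508 -0.07948968  0.        ]
[ 0.47507139 -0.09533059  0.        ]
pink end [ 0.54542476 -0.07397538  0.02      ]
key [0.40387932 0.02193304 0.02      ]
sd [ 0.30792172 -0.09687577  0.02      ]
sdtip [ 0.40300381 -0.24050976  0.02      ]
```

Emit:
servo_tool --motion '[0.06,-0.1766,-0.3754,0.04,0,0.0017,0.515,0.06,-0.1766,-0.3754,0.04,0,0.0017,0.515,0.06,-0.1766,-0.3754,0.04,0,0.0017,0.515,0.06,-0.1766,-0.3754,0.04,0,0.0017,0.515,0.06,-0.1766,-0.3754,0.04,0,0.0017,0.515]' --force 40

```text
time: 0.52
position: [0.3533, -0.3839, 0.2115]
orientation: [2.068, -2.364, 0.002]
force: [0.6, -0.6, 0.6]
opening: 0.703
```

```bash
python3 -c "
from h import *
go([.498,-.2262,.11],-np.pi/2-.1275)"
```

```text
0.52 [ 0.3533 -0.3839  0.2115] x [-0.133 -0.991  0.001] z [-0.    -0.001 -1.   ] [ 0.58 -0.64  0.62] op 60.0 [-1.06  0.04  1.77 -0.    1.34  0.65]
shift [-0.1757 -0.1224  0.1013] turn [-0.0001 -0.0014 -0.0058]
```

Emit:
servo_tool --motion '[0.06,-0.1757,-0.1224,0.1,0,0,0,0.06,-0.1757,-0.1224,0.1,0,0,0,0.06,-0.1757,-0.1224,0.1,0,0,0,0.06,-0.1757,-0.1224,0.1,0,0,0,0.06,-0.1757,-0.1224,0.1,0,0,0]'

```text
time: 0.93
position: [0.4801, -0.2437, 0.1226]
orientation: [2.075, -2.357, 0.002]
force: [0.4, 0.3, -0.4]
opening: 0.7
```

```bash
python3 -c "
from h import *
go([.498,-.2262,.08],-np.pi/2-.1275)"
```

```text
0.93 [ 0.4801 -0.2437  0.1226] x [-0.127 -0.992  0.001] z [-0.    -0.001 -1.   ] [ 0.45  0.3  -0.4 ] op 59.8 [-0.69  0.18  1.8  -0.    1.16  1.  ]
shift [-0.0197 -0.0155  0.0426] turn [-0.0001 -0.0015  0.0003]
```

Emit:
servo_tool --motion '[0.06,-0.01,-0.008,0.02,0,0,0,0.06,-0.01,-0.008,0.02,0,0,0,0.06,-0.01,-0.008,0.02,0,0,0]'

```text
time: 1.18
position: [0.4878, -0.2354, 0.1022]
orientation: [2.077, -2.355, -0.003]
force: [-0.1, -0.1, 0.3]
opening: 0.702
```

```bash
python3 -c "
from h import *
go([.498,-.2262,.012],-np.pi/2-.1275)
im=vision.read_camera('top');crop(im,330,145,410,235,7,'t1');im=vision.read_camera('side');crop(im,265,150,345,225,8,'s1')
go([.498,-.2262,.012],-np.pi/2-.1275)
"
```

```text
1.18 [ 0.4878 -0.2354  0.1022] x [-0.125 -0.992  0.   ] z [-0.003  0.    -1.   ] [-0.14 -0.07  0.28] op 60.0 [-0.67  0.21  1.8  -0.    1.13  1.02]
shift [-0.0104 -0.0092  0.0902] turn [ 0.0029 -0.      0.0022]
1.28 [ 0.4886 -0.2378  0.1045] x [-0.128 -0.992  0.003] z [ 0.001 -0.003 -1.   ] [-0.15 -0.47  0.62] op 60.3 [-0.67  0.21  1.8  -0.    1.13  1.02]
shift [-0.0129 -0.0077  0.0925] turn [-0.0013 -0.0026 -0.0004]
```

View pics/s1.png

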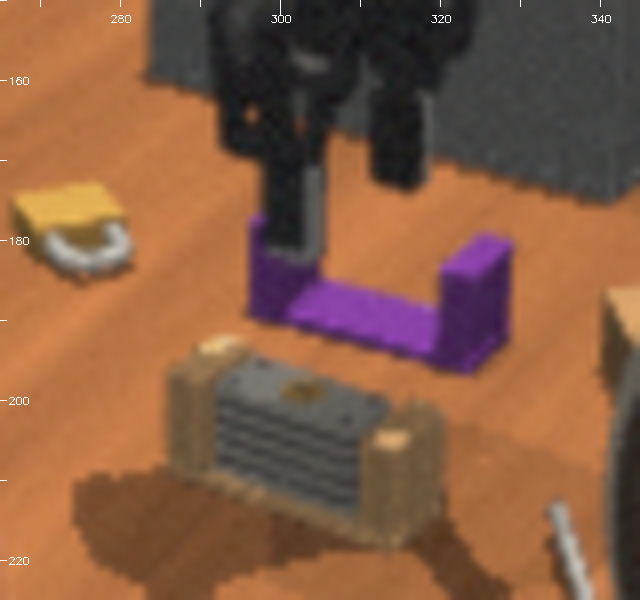

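Emit:
servo_tool --motion '[0.06,-0.012,-0.0085,0.01,0,0,0,0.06,-0.012,-0.0085,0.03,0,0,0,0.06,-0.012,-0.0085,0.05,0,0,0,0.06,-0.012,-0.0085,0.055,0,0,0,0.06,-0.012,-0.0085,0.055,0,0,0]'

```text
time: 1.7
position: [0.4975, -0.2265, 0.0482]
orientation: [2.073, -2.359, -0.001]
force: [-0.6, -0.2, -0.2]
opening: 0.705
```

```bash
python3 -c "
from h import *
go([.498,-.2262,.012],-np.pi/2-.1275)
im=vision.read_camera('top');crop(im,330,145,410,235,7,'t2');im=vision.read_camera('side');crop(im,265,150,345,225,8,'s2')
go([.498,-.2262,.012],-np.pi/2-.1275)
"
```

```text
1.7 [ 0.4975 -0.2265  0.0482] x [-0.128 -0.992  0.001] z [-0.001 -0.001 -1.   ] [-0.59 -0.21 -0.16] op 60.2 [-0.65  0.31  1.82 -0.    1.02  1.05]
shift [-0.0004 -0.0005  0.0362] turn [ 0.0013 -0.0008 -0.0013]
1.8 [ 0.4991 -0.2273  0.0502] x [-0.128 -0.992  0.003] z [ 0.002 -0.003 -1.   ] [0.25 0.13 0.83] op 59.8 [-0.65  0.3   1.81 -0.    1.02  1.05]
shift [-0.0011  0.0013  0.0382] turn [-0.0023 -0.0028 -0.0009]
```

View pics/s2.png

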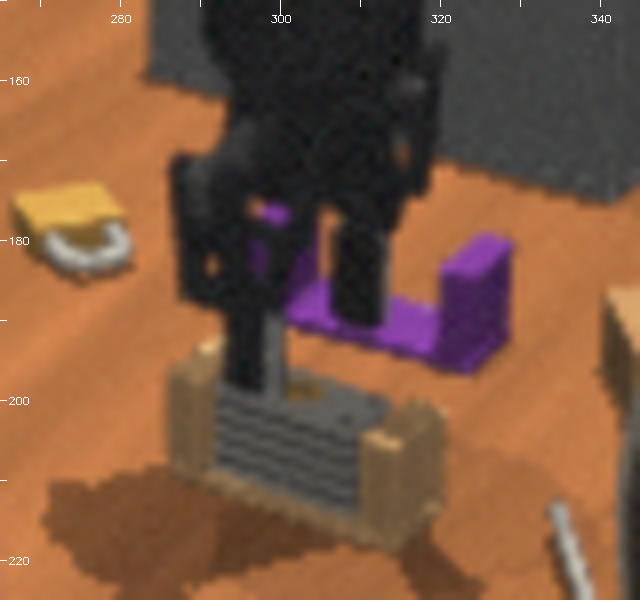

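View pics/t2.png

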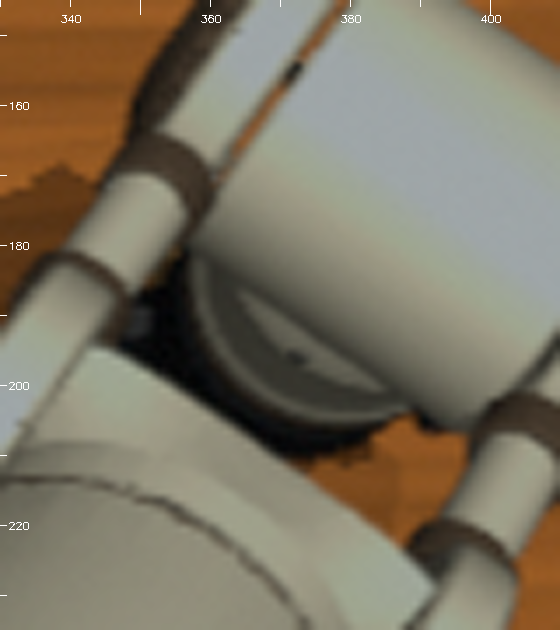

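Emit:
servo_tool --motion '[0.06,-0.001,0,0.018,0,0,0,0.06,-0.001,0,0.036,0,0,0,0.06,-0.001,0,0.037,0,0,0,0.06,-0.001,0,0.037,0,0,0]'

```text
time: 2.13
position: [0.4987, -0.2253, 0.0122]
orientation: [2.075, -2.358, 0.002]
force: [-0.1, -0.1, -0.1]
opening: 0.701
```

Emit:
servo_tool --motion '[0.0,0,0,0,0,0,0,0.0,0,0,0,0,0,0,0.0,0,0,0,0,0,0,0.0,0,0,0,0,0,0,0.0,0,0,0,0,0,0]' --force 60

```text
time: 2.55
position: [0.4999, -0.226, 0.0134]
orientation: [2.076, -2.358, 0.007]
force: [-1.6, 0.1, 7.3]
opening: 0.32
```

```bash
python3 -c "
from h import *
st()
im=vision.read_camera('side');crop(im,265,150,345,225,8,'s3')
st()
"
```

```text
2.55 [ 0.4999 -0.226   0.0134] x [-0.127 -0.992  0.003] z [ 0.003 -0.004 -1.   ] [-1.56  0.09  7.27] op 27.4 [-0.64  0.37  1.82 -0.    0.95  1.05]
2.6 [ 0.5    -0.2261  0.0135] x [-0.127 -0.992  0.003] z [ 0.003 -0.004 -1.   ] [-1.02  0.03  6.05] op 27.0 [-0.64  0.37  1.82 -0.    0.95  1.05]
```

View pics/s3.png

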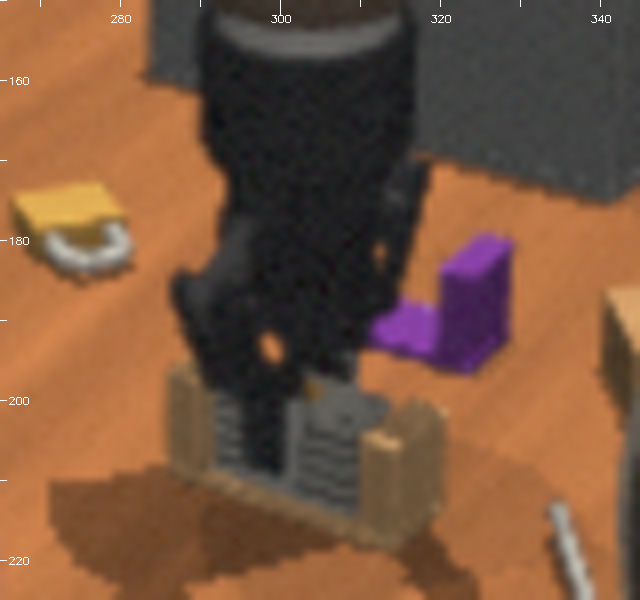

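Emit:
servo_tool --motion '[0.0,0,0,-0.02,0,0,0,0.0,0,0,-0.05,0,0,0,0.0,0,0,-0.08,0,0,0,0.0,0,0,-0.09,0,0,0]'

```text
time: 2.93
position: [0.5006, -0.2262, 0.1057]
orientation: [-2.076, 2.358, -0.012]
force: [0.8, -0.8, -2.5]
opening: 0.317
```

```bash
python3 -c "
from h import *
print(proj('side',[[.5,-.226+.014,.016],[.498,-.2262+.014,.006]]))
im=vision.read_camera('side');crop(im,265,110,345,210,6,'s4')
go([.47,-.075,.1],-.1586)
"
```

```text
[[299.32025672 208.24546225]
 [299.93170086 211.33449996]]
2.98 [ 0.5011 -0.2266  0.1061] x [-0.127 -0.992  0.005] z [ 0.006 -0.006 -1.   ] [ 1.79 -1.12 -2.96] op 27.2 [-0.64  0.22  1.79 -0.    1.12  1.05]
shift [-0.1464  0.0501  0.005 ] turn [-0.0016 -0.0099 -1.5392]
```

View pics/s4.png

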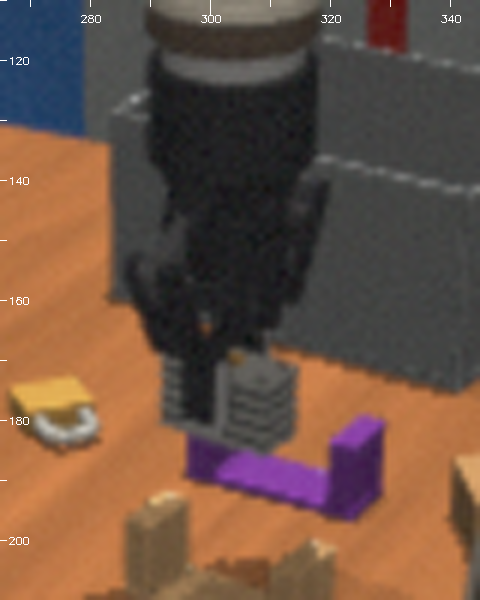

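Emit:
servo_tool --motion '[0.0,-0.1464,0.05,0.005,0,0,-1.54,0.0,-0.1464,0.05,0.005,0,0,-1.54,0.0,-0.1464,0.05,0.005,0,0,-1.54,0.0,-0.1464,0.05,0.005,0,0,-1.54,0.0,-0.1464,0.05,0.005,0,0,-1.54]'

```text
time: 3.4
position: [0.4635, -0.0673, 0.0929]
orientation: [2.708, -1.592, -0.012]
force: [-1.7, 0.0, -3.9]
opening: 0.313
```

```bash
python3 -c "
from h import *
go([.47,-.075,.1],-.1586)"
```

```text
3.4 [ 0.4635 -0.0673  0.0929] x [ 0.486 -0.874 -0.007] z [-0.007  0.004 -1.   ] [-1.69  0.02 -3.89] op 26.7 [-0.4   0.05  2.01  0.    1.09  0.66]
shift [ 0.0099 -0.0019 -0.0072] turn [ 0.0011  0.0081 -0.9042]
```

Emit:
servo_tool --motion '[0.0,0.003,0,-0.004,0,0,-0.9,0.0,0.003,0,-0.004,0,0,-0.9,0.0,0.003,0,-0.004,0,0,-0.9,0.0,0.003,0,-0.004,0,0,-0.9,0.0,0.003,0,-0.004,0,0,-0.9]'

```text
time: 3.82
position: [0.4677, -0.0753, 0.0983]
orientation: [3.064, -0.688, -0.005]
force: [0.3, 0.0, -3.6]
opening: 0.318
```

Emit:
servo_tool --motion '[0.0,0,0,0,0,0,-0.27,0.0,0,0,0,0,0,-0.27,0.0,0,0,0,0,0,-0.27,0.0,0,0,0,0,0,-0.27]'

```text
time: 4.15
position: [0.468, -0.0755, 0.0988]
orientation: [3.128, -0.283, -0.004]
force: [0.6, 0.1, -4.7]
opening: 0.319
```

```bash
python3 -c "
from h import *
im=vision.read_camera('side');crop(im,200,130,330,250,5,'s5')
go([.47,-.075,.01],-.1586)"
```

```text
4.2 [ 0.4683 -0.0756  0.0992] x [ 0.984 -0.18  -0.002] z [-0.002 -0.001 -1.   ] [-0.71 -0.22 -4.61] op 27.0 [-0.41  0.05  1.99 -0.    1.1  -0.23]
shift [ 0.0017 -0.001   0.0892] turn [ 0.0011  0.0016 -0.0225]
```

View pics/s5.png

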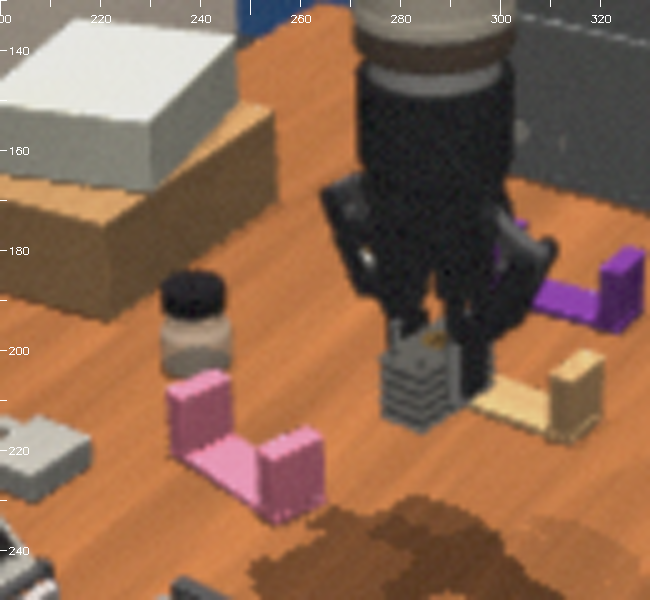

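Emit:
servo_tool --motion '[0.0,0.0017,0,0.03,0,0,-0.0225,0.0,0.0017,0,0.06,0,0,-0.0225,0.0,0.0017,0,0.08,0,0,-0.0225,0.0,0.0017,0,0.086,0,0,-0.0225,0.0,0.0017,0,0.087,0,0,-0.0225]'

```text
time: 4.62
position: [0.4691, -0.0757, 0.0116]
orientation: [3.132, -0.247, -0.006]
force: [-0.9, -0.8, -4.5]
opening: 0.317
```

```bash
python3 -c "
from h import *
im=vision.read_camera('side');crop(im,250,180,330,250,8,'s6')
st()"
```

```text
4.67 [ 0.4704 -0.0763  0.013 ] x [ 0.988 -0.156 -0.001] z [-0.001 -0.001 -1.   ] [ 0.19 -0.36 -3.44] op 27.2 [-0.41  0.21  2.02 -0.    0.91 -0.26]
```

View pics/s6.png

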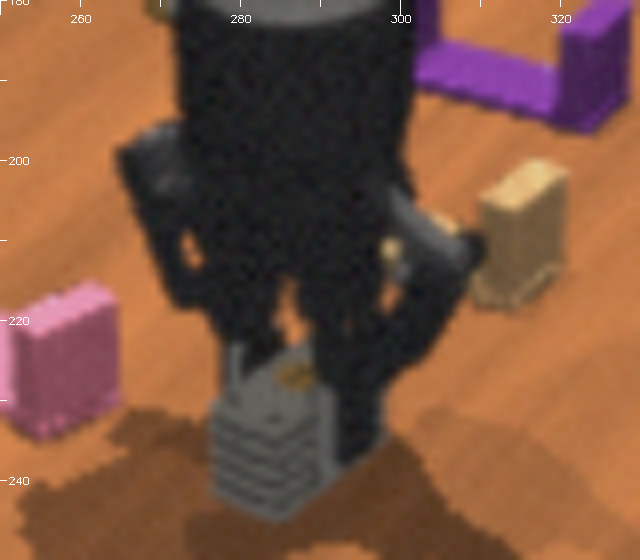

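Still about 6 mm to go, with only the weight showing on the force reading. I'll ease it down.

Emit:
servo_tool --motion '[0.0,0,0,0.002,0,0,0,0.0,0,0,0.004,0,0,0,0.0,0,0,0.005,0,0,0,0.0,0,0,0.005,0,0,0]'

```text
time: 5.0
position: [0.4714, -0.0766, 0.0091]
orientation: [3.13, -0.244, 0.003]
force: [0.0, -0.5, -4.5]
opening: 0.313
```

Emit:
servo_tool --motion '[0.0,0,0,0.001,0,0,0,0.0,0,0,0.002,0,0,0,0.0,0,0,0.002,0,0,0,0.0,0,0,0.002,0,0,0]'

```text
time: 5.33
position: [0.4713, -0.0767, 0.0075]
orientation: [3.13, -0.244, 0.001]
force: [-3.2, 0.5, 5.2]
opening: 0.314
```

Emit:
servo_tool --motion '[0.05,0,0,0,0,0,0,0.05,0,0,0,0,0,0,0.05,0,0,0,0,0,0,0.05,0,0,0,0,0,0,0.05,0,0,-0.02,0,0,0]'

```text
time: 5.75
position: [0.4679, -0.0752, 0.0236]
orientation: [-3.131, 0.244, 0.01]
force: [-0.2, 0.3, 0.8]
opening: 0.582
```

Emit:
servo_tool --motion '[0.05,0,0,-0.04,0,0,0,0.05,0,0,-0.08,0,0,0,0.0854,0,0,-0.1,0,0,0,0.0854,0,0,-0.1,0,0,0,0.0854,0,0,-0.1,0,0,0]'

```text
time: 6.17
position: [0.4718, -0.0767, 0.1277]
orientation: [3.129, -0.244, 0.006]
force: [-0.9, 0.0, -0.9]
opening: 0.974
```

```bash
python3 -c "
from h import *
im=vision.read_camera('side');crop(im,250,180,330,250,8,'s7')
im=vision.read_camera('top');crop(im,250,160,350,260,6,'t7')
go([.47,-.075,.08],np.pi/2-.1586)
print(proj('top',[[.47,-.075,.036]]),proj('side',[[.47,-.075,.036]]))"
```

```text
6.27 [ 0.4699 -0.0758  0.1251] x [ 0.988 -0.155 -0.002] z [-0.002 -0.001 -1.   ] [ 0.14  0.5  -1.  ] op 85.2 [-0.41  0.01  1.97 -0.    1.16 -0.26]
shift [ 0.0001 -0.0009  0.0451] turn [-7.0000e-04  2.2000e-03 -1.5677e+00]
[[291.37118064 215.47839409]] [[285.7530115  227.94226038]]
```

View pics/s7.png

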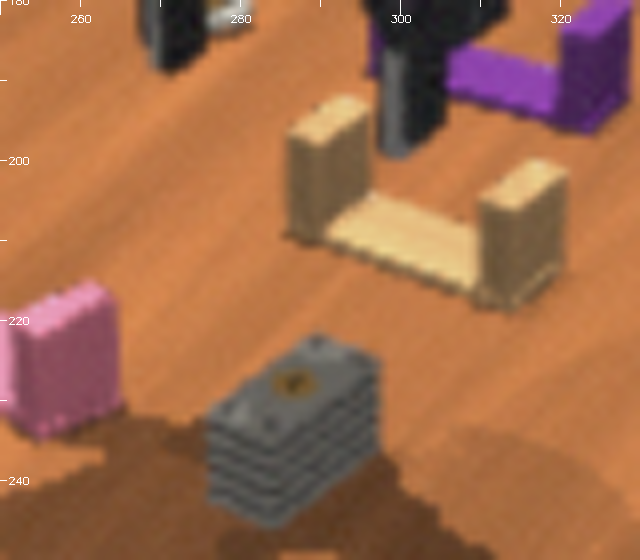

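View pics/t7.png

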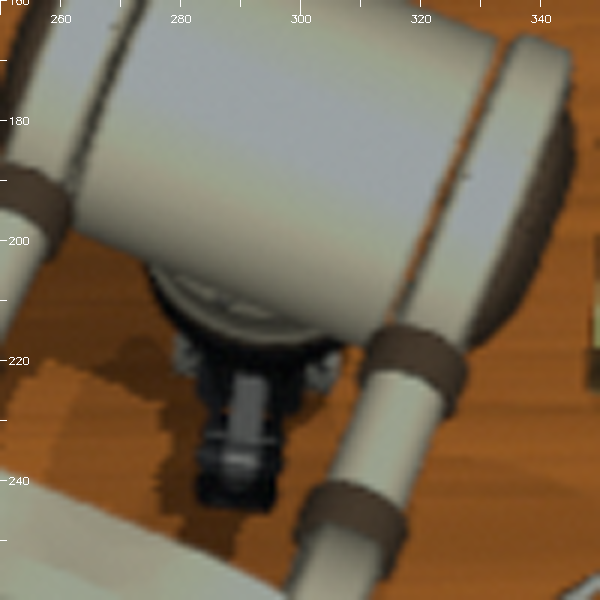

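```bash
cat > fitb.py <<'E'
from h import *
from scipy.optimize import least_squares
def fitbody(n,x0,y0,s,pts,loc,g):
    uv=np.array([(x0+(a+.5)/s-.5,y0+(b+.5)/s-.5) for a,b in pts]); L=np.array(loc)
    def f(p):
        c,q=np.cos(p[2]),np.sin(p[2]); return (proj(n,np.c_[p[0]+c*L[:,0]-q*L[:,1],p[1]+q*L[:,0]+c*L[:,1],L[:,2]])-uv).ravel()
    r=least_squares(f,g,loss='soft_l1'); print(r.x.round(4)); print(f(r.x).reshape(-1,2).round(1).tolist())
E
python3 -c "
from fitb import *
a,b=.014,.03
fitbody('side',250,180,8,[(208,410),(268,445),(380,358),(318,332),(208,500),(275,527),(378,450),(295,382)],[(a,b,.036),(-a,b,.036),(-a,-b,.036),(a,-b,.036),(a,b,0),(-a,b,0),(-a,-b,0),(0,0,.036)],[.47,-.075,-.16])"
```

```text
[ 0.4695 -0.0774 -0.1547]
[[-0.5, 0.0], [0.5, -0.7], [0.4, 0.0], [-0.3, -0.1], [-0.3, 0.1], [-0.2, 0.5], [0.5, -0.2], [-0.1, 0.2]]
```

Emit:
servo_tool --motion '[0.0854,0,0,0.02,0,0,-1.57,0.0854,0,0,0.02,0,0,-1.57,0.0854,0,0,0.02,0,0,-1.57,0.0854,0,0,0.02,0,0,-1.57,0.0854,0,0,0.02,0,0,-1.57]'

```text
time: 6.68
position: [0.4692, -0.0756, 0.1041]
orientation: [-3.052, -0.74, 0.006]
force: [-0.9, 0.3, 0.2]
opening: 1.004
```

Emit:
servo_tool --motion '[0.0854,0,0,0,0,0,-0.945,0.0854,0,0,0,0,0,-0.945,0.0854,0,0,0,0,0,-0.945,0.0854,0,0,0,0,0,-0.945,0.0854,0,0,0,0,0,-0.945]'

```text
time: 7.1
position: [0.4693, -0.0757, 0.1042]
orientation: [-2.676, -1.642, 0.005]
force: [-0.2, -0.4, -0.8]
opening: 0.999
```

Emit:
servo_tool --motion '[0.0854,0,0,0,0,0,-0.32,0.0854,0,0,0,0,0,-0.32,0.0854,0,0,0,0,0,-0.32,0.0854,0,0,0,0,0,-0.32]'

```text
time: 7.43
position: [0.4694, -0.0757, 0.1044]
orientation: [-2.385, -2.042, 0.004]
force: [-1.8, -0.3, 0.5]
opening: 1.0
```

```bash
python3 -c "
from h import *
go([.4695,-.077,.05],np.pi/2-.157)
im=vision.read_camera('side');crop(im,230,150,330,250,6,'s8')
go([.4695,-.077,.05],np.pi/2-.157)
im=vision.read_camera('side')
go([.4695,-.077,.05],np.pi/2-.157)"
```

```text
7.43 [ 0.4694 -0.0757  0.1044] x [ 0.154  0.988 -0.001] z [-0.003 -0.    -1.   ] [-1.79 -0.33  0.51] op 85.4 [-0.41  0.05  1.99 -0.    1.11 -1.83]
shift [-0.0013  0.0005  0.0544] turn [-0.0034  0.0006  0.0023]
7.48 [ 0.4695 -0.0757  0.1046] x [ 0.157  0.988 -0.001] z [-0.003 -0.    -1.   ] [ 0.74  0.37 -0.35] op 85.5 [-0.41  0.05  1.99 -0.    1.11 -1.83]
shift [-0.0012  0.0003  0.0546] turn [-0.0031  0.0006 -0.001 ]
7.53 [ 0.4698 -0.0758  0.1049] x [ 0.158  0.987 -0.001] z [-0.002 -0.    -1.   ] [-0.24  0.56 -0.39] op 85.1 [-0.41  0.04  1.99 -0.    1.11 -1.83]
shift [-0.0011  0.      0.055 ] turn [-0.0024  0.0009 -0.0016]
```

View pics/s8.png

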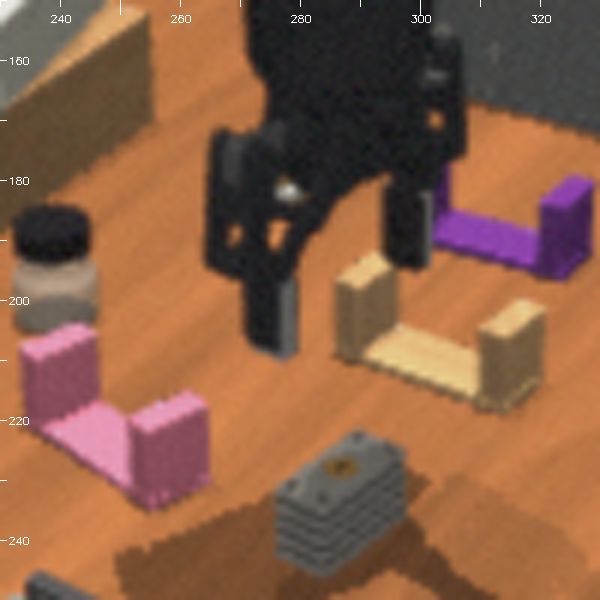

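Emit:
servo_tool --motion '[0.0854,-0.001,0,0.03,0,0,0,0.0854,-0.001,0,0.055,0,0,0,0.0854,-0.001,0,0.062,0,0,0,0.0854,-0.001,0,0.062,0,0,0]'

```text
time: 7.87
position: [0.4682, -0.0763, 0.0419]
orientation: [-2.386, -2.037, 0.006]
force: [-1.1, 0.5, 0.5]
opening: 1.002
```

```bash
python3 -c "
from h import *
im=vision.read_camera('side');crop(im,250,180,320,260,8,'s9')
go([.4695,-.077,.0055],np.pi/2-.157)"
```

```text
7.92 [ 0.4697 -0.077   0.0436] x [ 0.157  0.988 -0.001] z [-0.002 -0.001 -1.   ] [ 0.67 -0.66  1.05] op 85.8 [-0.42  0.15  2.01 -0.    0.98 -1.83]
shift [-0.     -0.0001  0.0381] turn [-0.0022  0.0009 -0.0002]
```

View pics/s9.png

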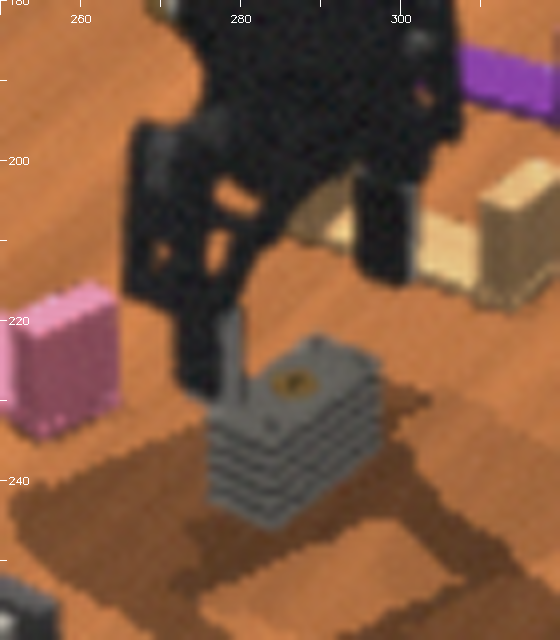

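```bash
python3 -c "
from h import *
a=np.array([.157,.988,0]);b=np.array([.988,-.157,0])
P=np.array([.4697,-.077,0])
q=proj('side',[P+a*.0427+b*.011+[0,0,.055],P+a*.0427-b*.011+[0,0,.055],P-a*.0427-b*.011+[0,0,.055]]); print((q-[250,180])*8)"
```

```text
[[180.26406633 377.88717197]
 [234.43010328 400.91387242]
 [394.3960207  287.53551526]]
```

Emit:
servo_tool --motion '[0.0854,0,0,0.02,0,0,0,0.0854,0,0,0.035,0,0,0,0.0854,0,0,0.0375,0,0,0,0.0854,0,0,0.0375,0,0,0]'

```text
time: 8.25
position: [0.4708, -0.0775, 0.0074]
orientation: [2.388, 2.04, -0.002]
force: [-0.3, 0.7, -1.3]
opening: 1.0
```

Emit:
servo_tool --motion '[0.0,0,0,0,0,0,0,0.0,0,0,0,0,0,0,0.0,0,0,0,0,0,0,0.0,0,0,0,0,0,0,0.0,0,0,0,0,0,0]' --force 50

```text
time: 8.67
position: [0.4721, -0.0779, 0.0087]
orientation: [2.385, 2.038, 0.001]
force: [-0.1, 1.1, 5.3]
opening: 0.694
```

```bash
python3 -c "
from h import *
im=vision.read_camera('side');crop(im,250,180,320,260,8,'s10')
st()"
```

```text
8.72 [ 0.4721 -0.0779  0.0087] x [ 0.156  0.988 -0.002] z [ 0.003 -0.003 -1.   ] [-0.05  1.13  4.99] op 58.8 [-0.42  0.22  2.02 -0.    0.9  -1.83]
```

View pics/s10.png

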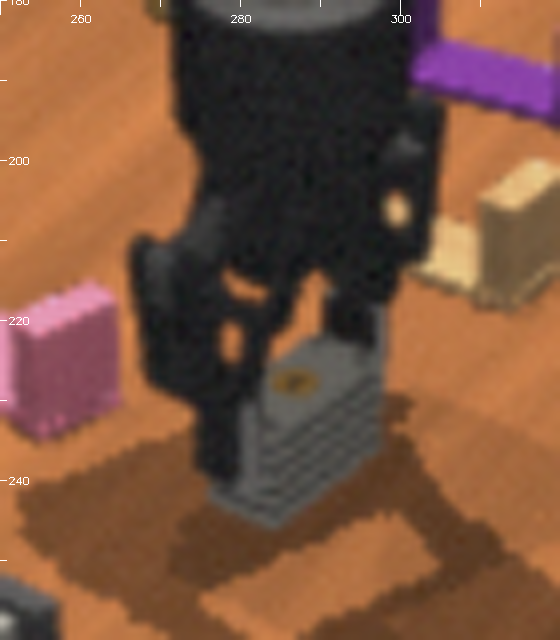

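Emit:
servo_tool --motion '[0.0,0,0,-0.02,0,0,0,0.0,0,0,-0.05,0,0,0,0.0,0,0,-0.09,0,0,0,0.0,0,0,-0.12,0,0,0,0.0,0,0,-0.13,0,0,0]'

```text
time: 9.13
position: [0.4735, -0.0784, 0.1423]
orientation: [2.381, 2.035, 0.005]
force: [0.8, -0.9, -3.5]
opening: 0.697
```

```bash
python3 -c "
from h import *
im=vision.read_camera('side');crop(im,230,120,330,230,5,'s11')
go([.5305,.1619,.135],np.pi/2-.1586)"
```

```text
9.18 [ 0.4735 -0.0784  0.1419] x [ 0.156  0.988 -0.004] z [ 0.009 -0.005 -1.   ] [ 1.65 -0.59 -3.31] op 59.2 [-0.42 -0.01  1.96 -0.    1.18 -1.83]
shift [0.2462 0.0188 0.0061] turn [0.0094 0.0039 0.0025]
```

View pics/s11.png

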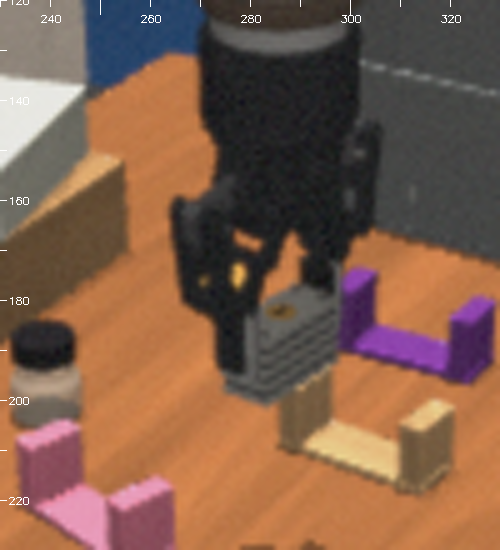

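Emit:
servo_tool --motion '[0.0,0.245,0.019,0,0,0,0,0.0,0.245,0.019,0,0,0,0,0.0,0.245,0.019,0,0,0,0,0.0,0.245,0.019,0,0,0,0,0.0,0.245,0.019,0,0,0,0]'

```text
time: 9.6
position: [0.5173, 0.1273, 0.1338]
orientation: [-2.388, -2.04, 0.006]
force: [1.4, 0.0, -4.4]
opening: 0.688
```

```bash
python3 -c "
from h import *
go([.5305,.1619,.135],np.pi/2-.1586)"
```

```text
9.6 [0.5173 0.1273 0.1338] x [ 0.156  0.988 -0.002] z [-0.004 -0.002 -1.   ] [ 1.4   0.   -4.41] op 58.7 [ 0.02  0.15  1.81 -0.    1.19 -1.4 ]
shift [ 0.0362  0.0077 -0.0013] turn [-0.0036  0.0024  0.0019]
```

Emit:
servo_tool --motion '[0.0,0.035,0.004,0,0,0,0,0.0,0.035,0.004,0,0,0,0,0.0,0.035,0.004,0,0,0,0]'

```text
time: 9.85
position: [0.5266, 0.161, 0.1336]
orientation: [-2.384, -2.045, 0.007]
force: [0.1, -1.2, -4.8]
opening: 0.691
```

```bash
python3 -c "
from h import *
im=vision.read_camera('side');crop(im,160,190,270,300,6,'s12')
go([.5305,.1619,.135],np.pi/2-.1586)"
```

```text
9.9 [0.5266 0.1597 0.1339] x [ 0.154  0.988 -0.003] z [-0.004 -0.003 -1.   ] [ 0.61  0.31 -4.12] op 59.3 [ 0.08  0.19  1.76 -0.    1.19 -1.34]
shift [ 0.0027  0.0035 -0.0012] turn [-0.0038  0.0031  0.0039]
```

View pics/s12.png

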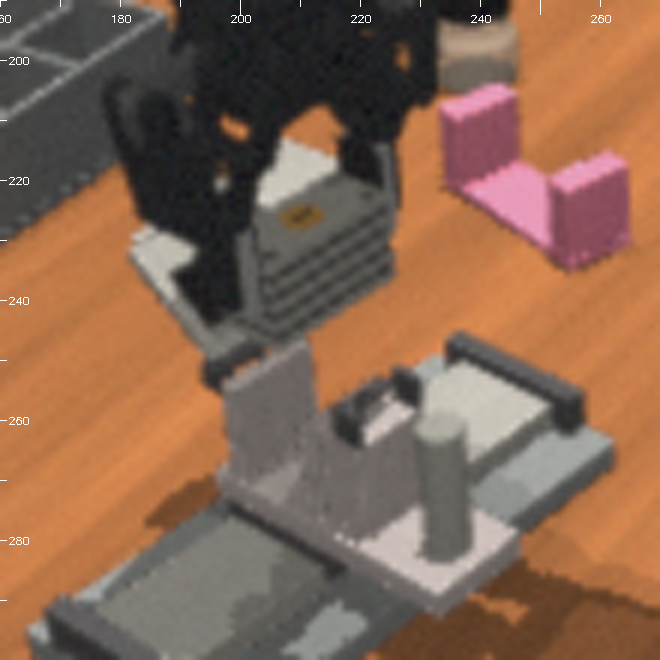

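```bash
python3 -c "
from fitb import *
a,b=.014,.03
for z in (.122,.125,.128):
  fitbody('side',160,190,6,[(395,210),(278,345),(392,275),(302,215)],[(-a,-b,.036+z),(-a,b,z),(-a,-b,z),(0,0,.036+z)],[.53,.16,-.16])"
```

```text
[ 0.5278  0.1564 -0.1996]
[[-0.6, -2.7], [-0.4, 0.8], [1.2, 0.2], [0.2, 0.0]]
[ 0.5249  0.1599 -0.1955]
[[-0.6, -2.8], [-0.4, 0.9], [1.2, 0.2], [0.2, -0.0]]
[ 0.522   0.1635 -0.1912]
[[-0.5, -2.9], [-0.4, 1.0], [1.2, 0.2], [0.1, -0.1]]
```

Emit:
servo_tool --motion '[0.0,0.001,0.0045,0.015,0,0,0,0.0,0.001,0.0045,0.03,0,0,0,0.0,0.001,0.0045,0.03,0,0,0,0.0,0.001,0.0045,0.03,0,0,0]'

```text
time: 10.23
position: [0.5311, 0.1584, 0.1047]
orientation: [-2.389, -2.039, 0.007]
force: [0.4, 0.0, -3.8]
opening: 0.692
```

```bash
python3 -c "
from h import *
im=vision.read_camera('side');crop(im,175,200,250,290,8,'s13')
im=vision.read_camera('top');crop(im,140,130,240,240,5,'t13')
go([.5305,.1619,.05],np.pi/2-.1586)"
```

```text
10.33 [0.533  0.1589 0.1068] x [ 0.157  0.988 -0.002] z [ 0.    -0.002 -1.   ] [-0.29  0.13 -3.69] op 59.0 [ 0.07  0.24  1.76 -0.    1.14 -1.34]
shift [ 0.0027 -0.0029  0.0568] turn [0.0006 0.0017 0.0011]
```

View pics/s13.png

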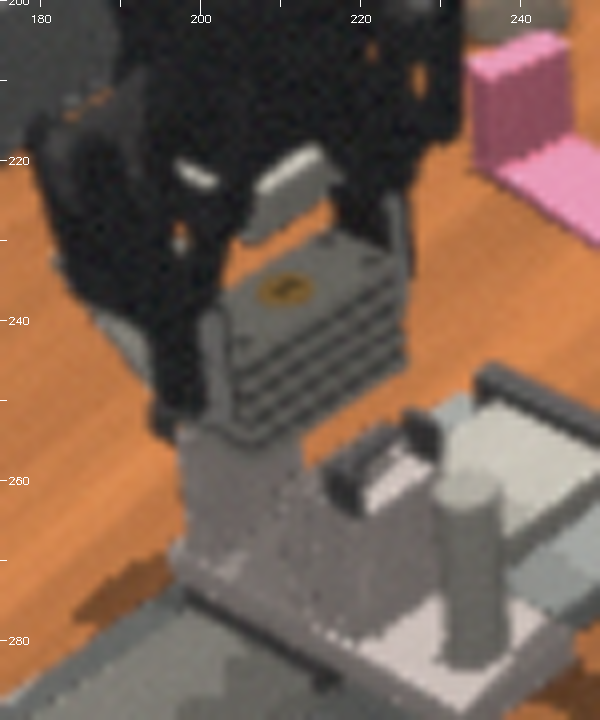

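View pics/t13.png

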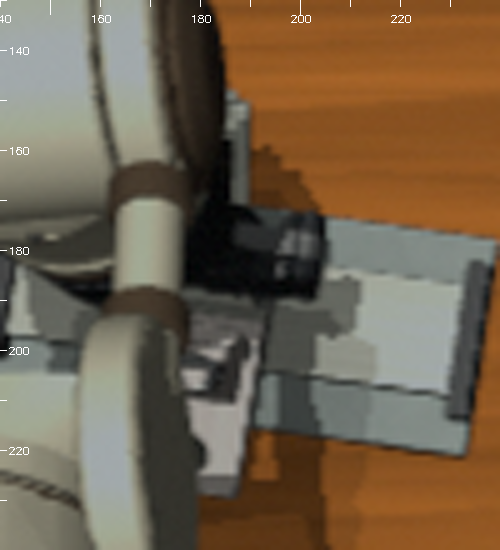

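```bash
python3 -c "
from fitb import *
a,b=.014,.03
for z in (.095,.098,.101):
  fitbody('side',175,200,8,[(258,447),(405,362),(285,288)],[(-a,b,z),(-a,-b,z),(0,0,.036+z)],[.53,.16,-.16])
q=proj('side',[[.5305,.1619,.045]])
"
```

```text
[ 0.532   0.1549 -0.133 ]
[[-0.3, 1.8], [0.3, -0.6], [-0.0, -0.5]]
[ 0.5292  0.1584 -0.1285]
[[-0.2, 1.9], [0.3, -0.6], [-0.1, -0.6]]
[ 0.5263  0.1618 -0.1241]
[[-0.2, 2.0], [0.4, -0.6], [-0.1, -0.6]]
```

```bash
python3 - <<'E'
from fitb import *
pts=[(446,280),(438,450),(520,385),(220,322),(28,485),(613,295)]
q=.0054;h=.01
loc=[(-.07,q,.1),(-.085,q+.022,.045),(-.085,q-.022,.045),(.032,q+.022,.045),(.05,.11,h),(-.05,-.11,h)]
fitbody('side',160,215,6,pts,loc,[.53,.157,-.16])
fitbody('side',160,215,6,pts[:4],loc[:4],[.53,.157,-.16])
fitbody('top',125,140,6,[(288,473),(252,523),(375,538),(72,407),(650,488),(690,230),(118,150)],loc[:3]+[(-.05,.11,h),(-.05,-.11,h),(.05,-.11,h),(.05,.11,h)],[.53,.157,-.16])
p=[.5296,.1565,-.1586]
# predicted overlay: cheeks of channel and body poses in s13
im=cv2.imread('pics/s_slide.png')
c,s=np.cos(p[2]),np.sin(p[2])
def W(L): L=np.array(L,float); return np.c_[p[0]+c*L[:,0]-s*L[:,1],p[1]+s*L[:,0]+c*L[:,1],L[:,2]]
def seg(a,b,col):
    u=(proj('side',W([a,b]))-[160,215]+.5)*6
    cv2.line(im,tuple(u[0].astype(int)),tuple(u[1].astype(int)),col,1)
for x in (-.017,.017):
    P=[(x,q-.02,.045),(x,q+.02,.045),(x,q+.02,.087),(x,q-.02,.087)]
    for i in range(4): seg(P[i],P[(i+1)%4],(0,0,255))
P=[(-.085,q-.022,.045),(-.085,q+.022,.045),(.032,q+.022,.045),(.032,q-.022,.045)]
for i in range(4): seg(P[i],P[(i+1)%4],(0,255,0))
cv2.imwrite('pics/ov.png',im)
E
```

```text
[ 0.5282  0.1582 -0.1628]
[[-0.8, -0.4], [0.3, -0.5], [0.5, -0.2], [-0.6, -0.2], [-0.3, 0.5], [1.0, 0.7]]
[ 0.5272  0.1582 -0.1756]
[[-0.7, -0.1], [0.2, -0.1], [0.7, 0.3], [-0.2, -0.2]]
[ 0.5299  0.156  -0.1585]
[[-0.1, -0.2], [0.1, -0.2], [-0.5, 0.1], [0.0, 0.3], [0.2, 0.2], [0.2, -0.2], [0.1, 0.1]]
```

View pics/ov.png

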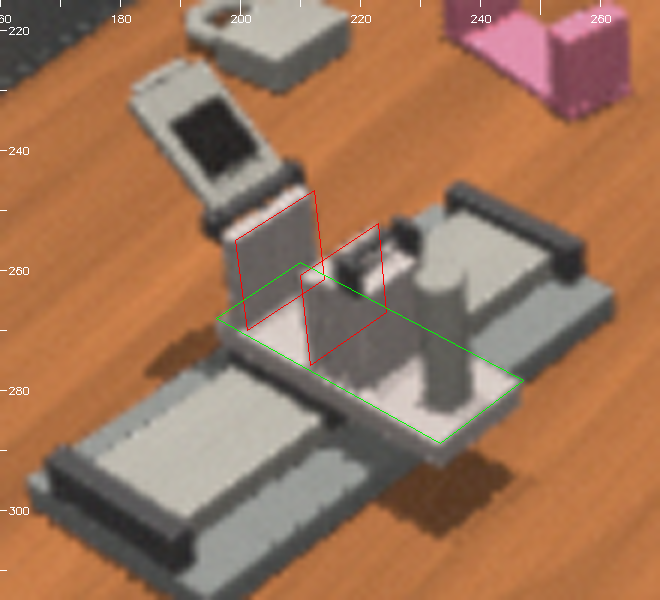

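Emit:
servo_tool --motion '[0.0,0.005,-0.0015,0.003,0,0,0,0.0,0.005,-0.0015,0.006,0,0,0,0.0,0.005,-0.0015,0.007,0,0,0]'

```text
time: 10.58
position: [0.5321, 0.1651, 0.0995]
orientation: [2.387, 2.041, -0.001]
force: [0.8, -0.3, -4.7]
opening: 0.692
```

```bash
python3 -c "
from h import *
im=vision.read_camera('side');crop(im,175,210,245,280,8,'s14')
im=vision.read_camera('side')
st()"
```

```text
10.68 [0.532  0.1649 0.0994] x [ 0.155  0.988 -0.002] z [-0.    -0.002 -1.   ] [ 0.29 -0.41 -3.8 ] op 59.0 [ 0.08  0.25  1.76 -0.    1.13 -1.33]
```

View pics/s14.png

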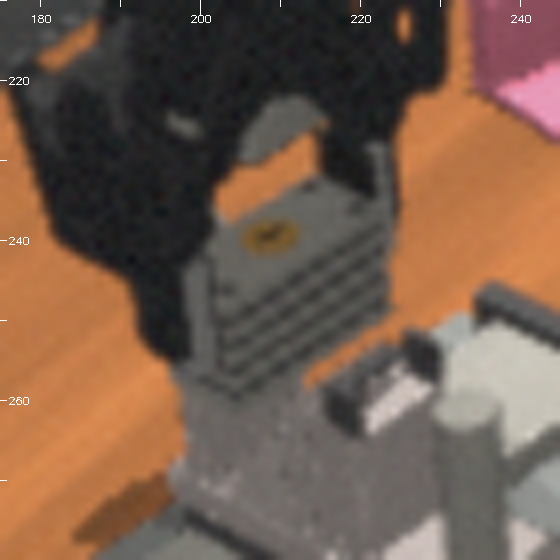

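```bash
python3 -c "
from fitb import *
a,b=.014,.03
for z in (.088,.091,.094):
  fitbody('side',175,210,8,[(238,403),(390,308),(268,238),(388,222)],[(-a,b,z),(-a,-b,z),(0,0,.036+z),(-a,-b,z+.036)],[.53,.16,-.16])
  p=[.5285,.1580,-.16];q=.0054;c,s=np.cos(p[2]),np.sin(p[2])
  L=np.array([(-a,q+b,z),(-a,q-b,z),(0,q,.036+z),(-a,q-b,z+.036)]);W=np.c_[p[0]+c*L[:,0]-s*L[:,1],p[1]+s*L[:,0]+c*L[:,1],L[:,2]]
  print('pred',((proj('side',W)-[175,210]+.5)*8).round().tolist())"
```

```text
[ 0.5332  0.1612 -0.1833]
[[-0.4, 1.2], [0.6, 0.4], [0.2, -0.4], [-0.4, -2.1]]
pred [[245.0, 422.0], [401.0, 318.0], [277.0, 243.0], [391.0, 212.0]]
[ 0.5304  0.1646 -0.1787]
[[-0.4, 1.3], [0.7, 0.4], [0.2, -0.4], [-0.4, -2.2]]
pred [[244.0, 413.0], [401.0, 309.0], [276.0, 234.0], [390.0, 203.0]]
[ 0.5276  0.1679 -0.174 ]
[[-0.4, 1.4], [0.7, 0.4], [0.1, -0.4], [-0.4, -2.3]]
pred [[242.0, 404.0], [400.0, 300.0], [275.0, 225.0], [390.0, 193.0]]
```

Emit:
servo_tool --motion '[0.0,-0.002,0,0.003,0,0,0,0.0,-0.002,0,0.006,0,0,0,0.0,-0.002,0,0.009,0,0,0,0.0,-0.002,0,0.01,0,0,0]'

```text
time: 11.02
position: [0.5314, 0.1627, 0.0887]
orientation: [2.388, 2.041, -0.003]
force: [-1.0, -0.3, -4.2]
opening: 0.692
```

```bash
python3 -c "
from h import *
im=vision.read_camera('side');crop(im,175,210,245,280,8,'s15')
im=vision.read_camera('side')
st()"
```

```text
11.12 [0.5315 0.1628 0.089 ] x [ 0.156  0.988 -0.002] z [-0.001 -0.002 -1.   ] [-0.31 -0.16 -4.7 ] op 58.8 [ 0.08  0.26  1.77 -0.    1.11 -1.33]
```

View pics/s15.png

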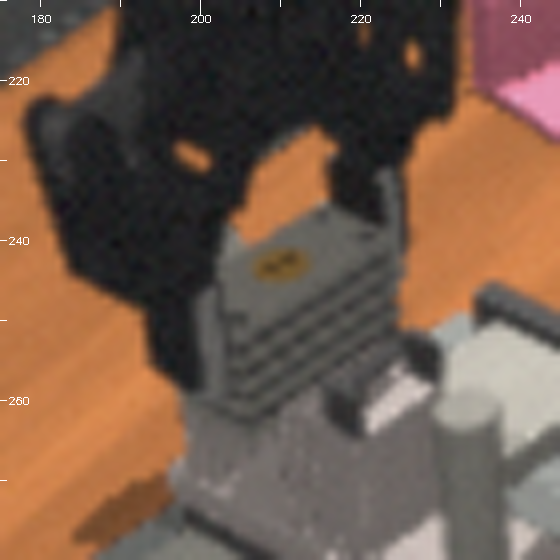

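Emit:
servo_tool --motion '[0.0,0,0,0.003,0,0,0,0.0,0,0,0.006,0,0,0,0.0,0,0,0.009,0,0,0,0.0,0,0,0.01,0,0,0]'

```text
time: 11.45
position: [0.5314, 0.1628, 0.0788]
orientation: [2.387, 2.041, -0.003]
force: [-0.7, 0.3, -4.3]
opening: 0.698
```

```bash
python3 -c "
from h import *
im=vision.read_camera('side');crop(im,175,210,245,280,8,'s16')
st()"
```

```text
11.5 [0.5314 0.1628 0.0788] x [ 0.156  0.988 -0.002] z [-0.001 -0.002 -1.   ] [ 0.5   0.1  -4.38] op 59.4 [ 0.08  0.28  1.78 -0.    1.09 -1.33]
```

View pics/s16.png

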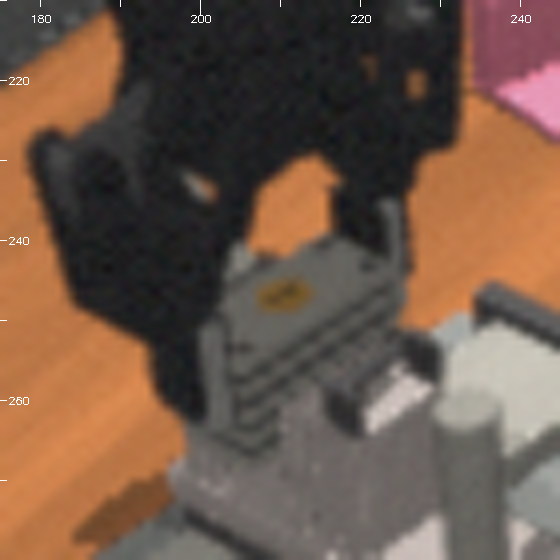

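Emit:
servo_tool --motion '[0.0,0,0,0.006,0,0,0,0.0,0,0,0.012,0,0,0,0.0,0,0,0.018,0,0,0,0.0,0,0,0.02,0,0,0,0.0,0,0,0.02,0,0,0]'

```text
time: 11.92
position: [0.531, 0.1627, 0.0583]
orientation: [2.388, 2.041, -0.004]
force: [0.6, 0.3, -3.3]
opening: 0.691
```

```bash
python3 -c "
from h import *
im=vision.read_camera('side');crop(im,175,210,245,280,8,'s17')
st()"
```

```text
11.97 [0.5314 0.1627 0.0589] x [ 0.156  0.988 -0.002] z [-0.001 -0.002 -1.   ] [ 1.67 -0.56 -3.68] op 59.1 [ 0.08  0.31  1.78 -0.    1.05 -1.33]
```

View pics/s17.png

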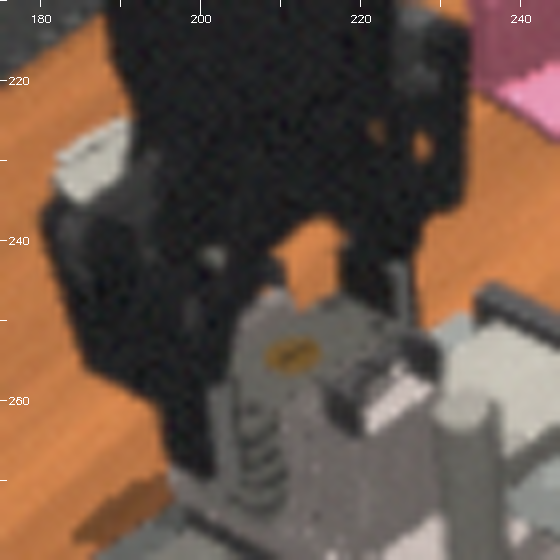

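Emit:
servo_tool --motion '[0.0,0,0,0.002,0,0,0,0.0,0,0,0.004,0,0,0,0.0,0,0,0.005,0,0,0,0.0,0,0,0.005,0,0,0]'

```text
time: 12.3
position: [0.5317, 0.1627, 0.0543]
orientation: [2.387, 2.04, -0.002]
force: [-0.5, 0.4, -4.4]
opening: 0.691
```

Emit:
servo_tool --motion '[0.0,0,0,0.001,0,0,0,0.0,0,0,0.002,0,0,0,0.0,0,0,0.002,0,0,0]'

```text
time: 12.55
position: [0.5321, 0.1628, 0.0537]
orientation: [2.387, 2.04, -0.002]
force: [-4.2, -0.4, 4.8]
opening: 0.691
```

Emit:
servo_tool --motion '[0.0854,0,0,0,0,0,0,0.0854,0,0,0,0,0,0,0.0854,0,0,0,0,0,0,0.0854,0,0,-0.01,0,0,0,0.0854,0,0,-0.03,0,0,0]'

```text
time: 12.97
position: [0.5299, 0.1626, 0.081]
orientation: [-2.387, -2.04, 0.008]
force: [-0.6, -0.8, -1.8]
opening: 1.001
```

Emit:
servo_tool --motion '[0.0854,0,0,-0.04,0,0,0,0.0854,0,0,-0.08,0,0,0,0.0854,0,0,-0.12,0,0,0,0.04,0,0,-0.13,0,0,0,0.0,0,0,-0.13,0,0,0]'

```text
time: 13.38
position: [0.5349, 0.1633, 0.2184]
orientation: [2.382, 2.036, 0.012]
force: [0.2, 0.1, 0.7]
opening: 0.749
```

```bash
python3 -c "
from h import *
im=vision.read_camera('side');crop(im,160,200,270,310,6,'s18')
st()"
```

```text
13.43 [0.5331 0.1632 0.215 ] x [ 0.156  0.988 -0.   ] z [ 0.005 -0.001 -1.   ] [-0.11 -0.15 -0.56] op 56.4 [ 0.08  0.12  1.67 -0.    1.34 -1.33]
```

View pics/s18.png

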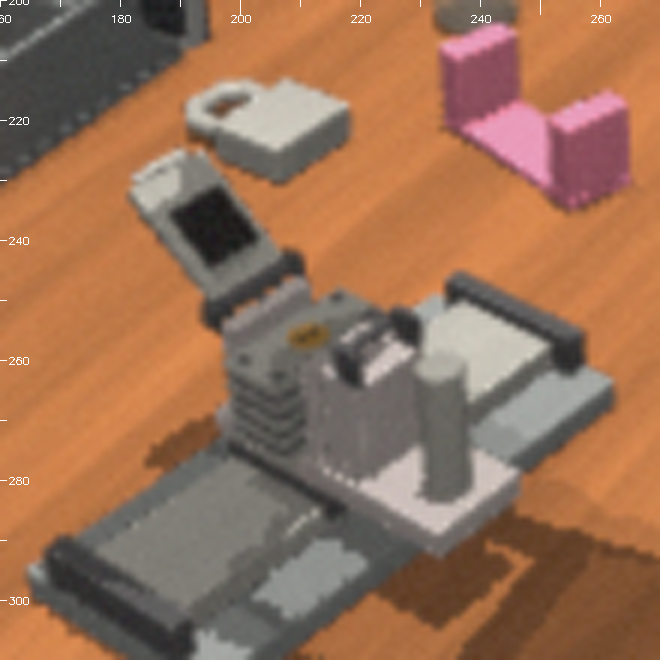

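```bash
python3 -c "
from h import *
o=atz('side',160+308.5/6-.5,200+337.5/6-.5,.081); print(o)
c,s=np.cos(-.16),np.sin(-.16); d=o[:2]-[.5285,.158]; print('slide',c*d[0]+s*d[1],-s*d[0]+c*d[1])
th=2.4
b=np.array([.988,-.157]);a=np.array([.157,.988])
hinge=np.array([.5305,.1619])+.027*b; print('hinge',hinge, 'start behind',hinge+b*.085)
go([*(hinge+b*.085),.2],np.pi/2-.1586)
"
```

```text
[0.52958977 0.16312873 0.081     ]
slide 0.00025875183444563834 0.005236841116227956
hinge [0.557176 0.157661] start behind [0.641156 0.144316]
13.43 [0.5331 0.1632 0.215 ] x [ 0.156  0.988 -0.   ] z [ 0.005 -0.001 -1.   ] [-0.11 -0.15 -0.56] op 56.4 [ 0.08  0.12  1.67 -0.    1.34 -1.33]
shift [-0.0018  0.1095  0.0156] turn [0.0052 0.0004 0.0024]
```

Emit:
servo_tool --motion '[0.0,-0.002,0.11,0,0,0,0,0.0,-0.002,0.11,0,0,0,0,0.0,-0.002,0.11,0,0,0,0,0.0,-0.002,0.11,0.04,0,0,0,0.0,-0.002,0.11,0.07,0,0,0]'

```text
time: 13.85
position: [0.6412, 0.143, 0.14]
orientation: [2.388, 2.039, -0.002]
force: [-1.1, 0.6, -0.9]
opening: 0.003
```

```bash
python3 -c "
from h import *
im=vision.read_camera('side');crop(im,140,150,250,270,5,'s19')
go([.641156,.1443,.115],np.pi/2-.1586)"
```

```text
13.9 [0.635  0.143  0.1309] x [ 0.157  0.988 -0.005] z [-0.015 -0.002 -1.   ] [-4.71  0.21 -5.24] op 0.0 [ 0.04  0.45  1.44 -0.    1.26 -1.38]
shift [0.0023 0.0061 0.0158] turn [-0.0148  0.0046  0.0014]
```

View pics/s19.png

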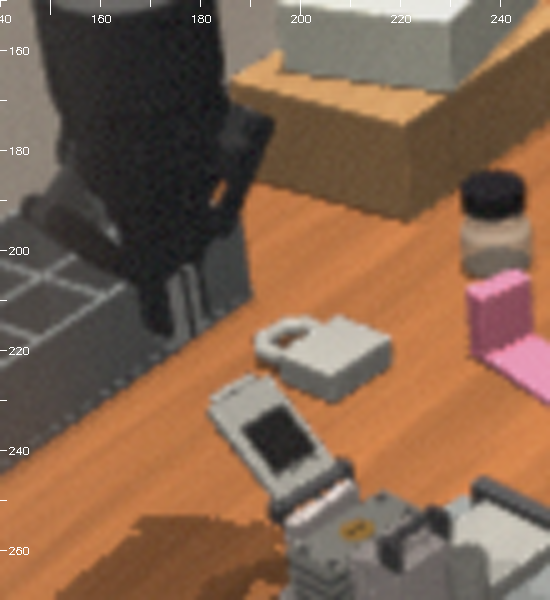

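Emit:
servo_tool --motion '[0.0,0,0,0,0,0,0,0.0,0,0,0,0,0,0]'

```text
time: 14.07
position: [0.6393, 0.1438, 0.1418]
orientation: [-2.388, -2.041, 0.005]
force: [0.6, 0.2, 0.7]
opening: -0.005
```

```bash
python3 -c "
from h import *
go([.641156,.1443,.115],np.pi/2-.1586)"
```

```text
14.07 [0.6393 0.1438 0.1418] x [ 0.156  0.988 -0.002] z [-0.002 -0.002 -1.   ] [0.63 0.18 0.74] op -0.4 [ 0.04  0.44  1.43 -0.    1.27 -1.38]
shift [0.0008 0.0018 0.0268] turn [-0.0021  0.0021  0.0024]
```

Emit:
servo_tool --motion '[0.0,0.001,0,0.02,0,0,0,0.0,0.001,0,0.026,0,0,0,0.0,0.001,-0.015,0.026,0,0,0,0.0,0.001,-0.03,0.026,0,0,0,0.0,0.001,-0.04,0.026,0,0,0]'

```text
time: 14.48
position: [0.6093, 0.1501, 0.1248]
orientation: [2.375, 2.03, 0.025]
force: [11.0, -2.0, 12.7]
opening: -0.0
```

Emit:
servo_tool --motion '[0.0,0,-0.008,0,0,0,0,0.0,0,-0.016,0,0,0,0,0.0,0,-0.024,0,0,0,0,0.0,0,-0.03,0,0,0,0]'

```text
time: 14.82
position: [0.5923, 0.1539, 0.1367]
orientation: [2.36, 2.015, 0.062]
force: [25.1, -7.5, 44.9]
opening: 0.004
```

```bash
python3 -c "
from h import *
im=vision.read_camera('side');crop(im,140,180,250,290,6,'s20')
go([.557,.1577,.115],np.pi/2-.1586)"
```

```text
14.87 [0.5916 0.1543 0.1373] x [0.156 0.988 0.006] z [ 0.054 -0.003 -0.999] [21.77 -5.65 39.49] op -0.1 [ 0.06  0.3   1.63 -0.01  1.16 -1.35]
shift [-0.0022 -0.0358  0.0204] turn [ 0.0537 -0.0057  0.0018]
```

View pics/s20.png

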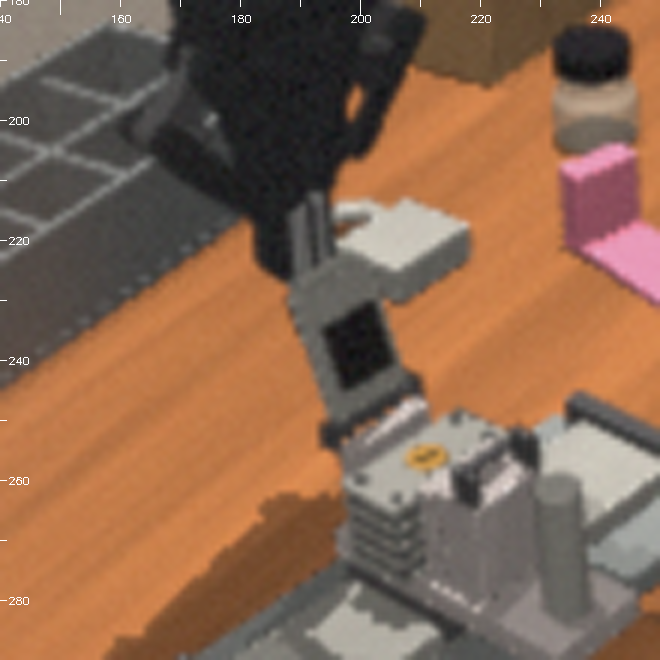

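Emit:
servo_tool --motion '[0.0,0,0.01,-0.03,0,0,0,0.0,0,0.02,-0.05,0,0,0,0.0,0,0.06,-0.05,0,0,0,0.0,0,0.07,-0.05,0,0,0,0.0,0,0.07,-0.05,0,0,0]'

```text
time: 15.28
position: [0.6431, 0.1441, 0.169]
orientation: [2.386, 2.037, 0.004]
force: [0.6, -0.8, 0.6]
opening: -0.001
```

```bash
python3 -c "
from h import *
im=vision.read_camera('side');crop(im,140,180,250,290,6,'s21')
vision.read_camera('side')
go([.62,.1477,.115],np.pi/2-.1586)
p=[.5285,.158,-.16];q=.0054;c,s=np.cos(p[2]),np.sin(p[2])
for th in np.arange(1.6,2.6,.1):
  L=np.array([(.027-.061*np.cos(th)+0.003*0,q+y,.091+.061*np.sin(th)) for y in(.018,-.018)]);W=np.c_[p[0]+c*L[:,0]-s*L[:,1],p[1]+s*L[:,0]+c*L[:,1],L[:,2]]
  print(round(th,2),((proj('side',W)-[140,180]+.5)*6).round().tolist())
"
```

```text
15.38 [0.6404 0.145  0.1677] x [ 0.156  0.988 -0.001] z [ 0.001 -0.002 -1.   ] [ 0.02 -0.13  0.62] op -0.1 [ 0.04  0.41  1.41 -0.    1.31 -1.37]
shift [-0.0004 -0.0206  0.0526] turn [0.0011 0.0013 0.0023]
1.6 [[318.0, 293.0], [391.0, 250.0]]
1.7 [[306.0, 289.0], [380.0, 246.0]]
1.8 [[296.0, 286.0], [369.0, 244.0]]
1.9 [[285.0, 284.0], [359.0, 242.0]]
2.0 [[276.0, 284.0], [349.0, 243.0]]
2.1 [[267.0, 286.0], [340.0, 244.0]]
2.2 [[259.0, 289.0], [332.0, 247.0]]
2.3 [[252.0, 293.0], [325.0, 252.0]]
2.4 [[245.0, 299.0], [318.0, 258.0]]
2.5 [[240.0, 306.0], [313.0, 265.0]]
```

View pics/s21.png

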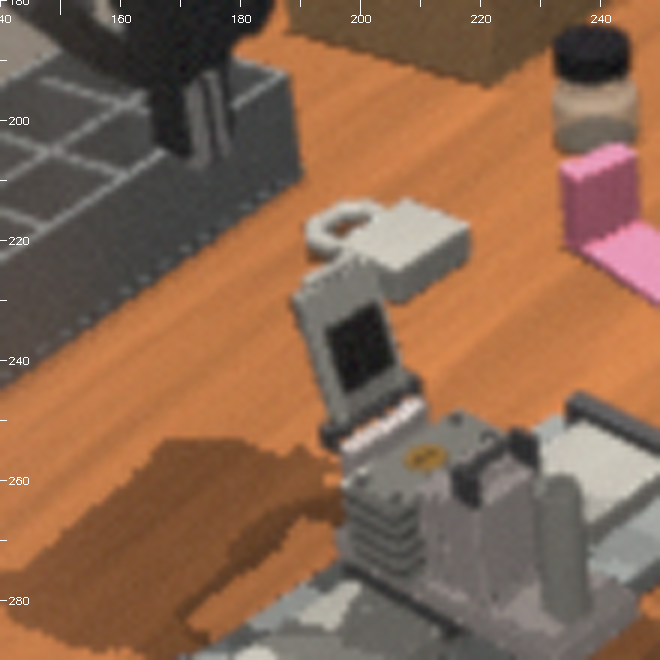

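Emit:
servo_tool --motion '[0.0,0,0,0.03,0,0,0,0.0,0,0,0.05,0,0,0,0.0,0,0,0.054,0,0,0,0.0,0,0,0.054,0,0,0,0.0,0,0,0.054,0,0,0]'

```text
time: 15.8
position: [0.6403, 0.1451, 0.1138]
orientation: [2.386, 2.04, -0.0]
force: [0.3, 0.7, 0.0]
opening: 0.001
```

Emit:
servo_tool --motion '[0.0,0,-0.01,0,0,0,0,0.0,0,-0.02,0,0,0,0,0.0,0,-0.03,0,0,0,0,0.0,0,-0.04,0,0,0,0]'

```text
time: 16.13
position: [0.6017, 0.1512, 0.1151]
orientation: [2.385, 2.039, 0.003]
force: [0.1, 0.5, 0.5]
opening: -0.001
```

```bash
python3 -c "
from h import *
im=vision.read_camera('side');crop(im,140,180,250,290,6,'s22')
go([.557,.1577,.115],np.pi/2-.1586)"
```

```text
16.18 [0.6    0.1518 0.1148] x [ 0.155  0.988 -0.001] z [ 0.002 -0.001 -1.   ] [-1.02 -0.13 -0.21] op -0.3 [ 0.05  0.38  1.57 -0.    1.19 -1.36]
shift [-0.0008 -0.0434 -0.0003] turn [0.002  0.001  0.0031]
```

View pics/s22.png

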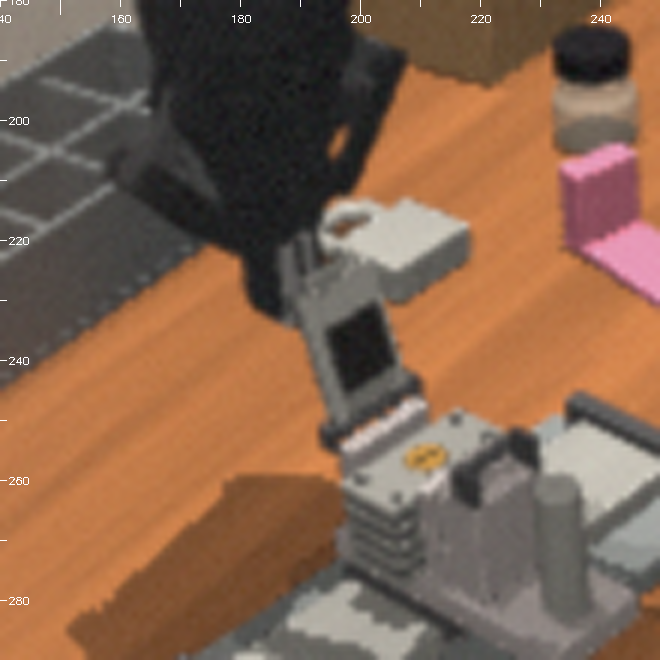

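Emit:
servo_tool --motion '[0.0,-0.001,-0.008,0,0,0,0,0.0,-0.001,-0.016,0,0,0,0,0.0,-0.001,-0.024,0,0,0,0,0.0,-0.001,-0.03,0,0,0,0]'

```text
time: 16.52
position: [0.5711, 0.1548, 0.1135]
orientation: [2.386, 2.04, 0.001]
force: [1.5, -1.0, 0.6]
opening: -0.001
```

```bash
python3 -c "
from h import *
im=vision.read_camera('side');crop(im,140,180,250,290,6,'s23')
go([.557,.1577,.115],np.pi/2-.1586)"
```

```text
16.57 [0.5697 0.1551 0.1129] x [ 0.155  0.988 -0.002] z [-0.    -0.002 -1.   ] [ 0.5   1.45 -0.4 ] op 0.1 [ 0.06  0.31  1.66 -0.    1.17 -1.35]
shift [ 0.0006 -0.013  -0.0021] turn [-0.      0.0016  0.0027]
```

View pics/s23.png

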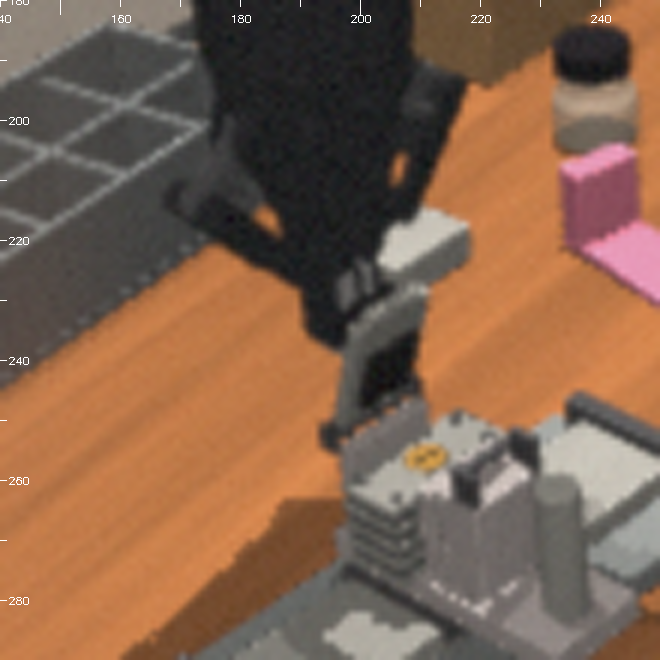

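Emit:
servo_tool --motion '[0.0,0,-0.008,0,0,0,0,0.0,0,-0.016,0,0,0,0,0.0,0,-0.024,-0.003,0,0,0,0.0,0,-0.03,-0.005,0,0,0]'

```text
time: 16.9
position: [0.54, 0.1595, 0.1173]
orientation: [2.388, 2.041, -0.003]
force: [-0.6, -0.0, -0.1]
opening: 0.004
```

```bash
python3 -c "
from h import *
im=vision.read_camera('side');crop(im,140,180,250,290,6,'s24')
go([.557,.1577,.115],np.pi/2-.1586)"
```

```text
16.95 [0.5394 0.1598 0.1178] x [ 0.155  0.988 -0.002] z [-0.002 -0.002 -1.   ] [1.14 0.45 0.04] op 0.4 [ 0.07  0.24  1.74 -0.    1.17 -1.34]
shift [0.0006 0.0177 0.0028] turn [-0.0015  0.0018  0.0028]
```

View pics/s24.png

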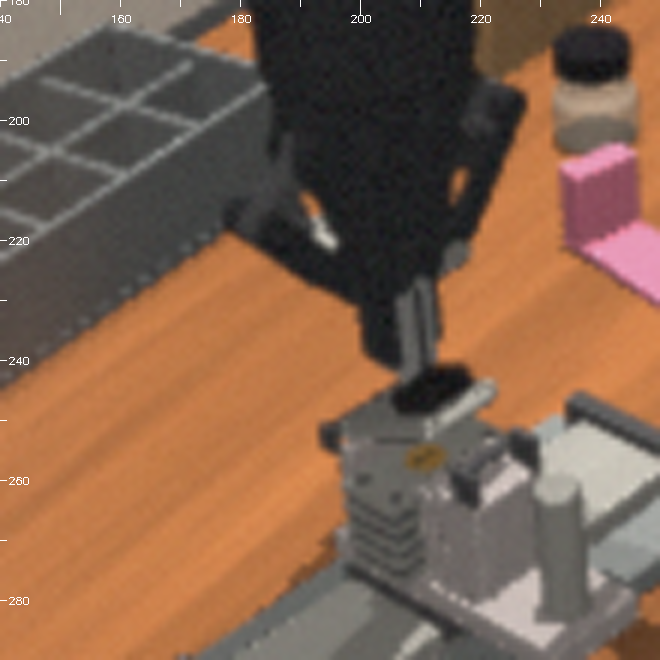

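Emit:
servo_tool --motion '[0.0,0,0.003,-0.025,0,0,0,0.0,0,-0.01,-0.03,0,0,0,0.0,0,-0.025,-0.03,0,0,0,0.0,0,-0.025,-0.03,0,0,0,0.0,0,-0.025,-0.03,0,0,0]'

```text
time: 17.37
position: [0.5162, 0.1634, 0.1476]
orientation: [2.387, 2.041, -0.002]
force: [-0.1, -0.0, 0.6]
opening: 0.003
```

```bash
python3 -c "
from h import *
im=vision.read_camera('side');crop(im,160,180,250,290,6,'s25')
b=np.array([.988,-.157]);
h=np.array([.5571,.1577])-b*.042
go([*h,.104],np.pi/2-.1586)"
```

```text
17.42 [0.5167 0.1633 0.1475] x [ 0.155  0.988 -0.002] z [ 0.    -0.002 -1.   ] [ 0.31 -0.33 -0.23] op -0.0 [ 0.08  0.15  1.77 -0.    1.21 -1.33]
shift [ 0.0009 -0.0012  0.0435] turn [0.0004 0.0017 0.0025]
```

View pics/s25.png

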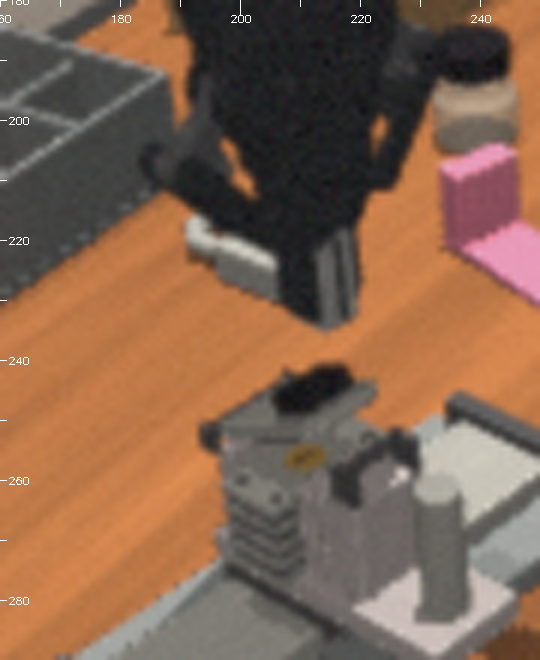

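Now press down on the thumb pad.

Emit:
servo_tool --motion '[0.0,0.001,-0.001,0.012,0,0,0,0.0,0.001,-0.001,0.022,0,0,0,0.0,0.001,-0.001,0.032,0,0,0,0.0,0.001,-0.001,0.036,0,0,0]'

```text
time: 17.75
position: [0.5153, 0.1643, 0.1109]
orientation: [-2.388, -2.041, 0.005]
force: [-11.6, -1.2, 30.4]
opening: -0.0
```

Emit:
servo_tool --motion '[0.0,0,0,0.002,0,0,0,0.0,0,0,0.004,0,0,0,0.0,0,0,0.006,0,0,0,0.0,0,0,0.006,0,0,0]'

```text
time: 18.08
position: [0.5154, 0.1644, 0.1046]
orientation: [2.388, 2.041, -0.003]
force: [-0.7, 0.6, 1.1]
opening: -0.002
```

```bash
python3 -c "
from h import *
im=vision.read_camera('side');crop(im,160,180,250,290,6,'s26')
st()"
```

```text
18.13 [0.5154 0.1642 0.1044] x [ 0.156  0.988 -0.002] z [-0.001 -0.002 -1.   ] [-0.7   0.1   0.24] op 0.2 [ 0.09  0.21  1.81 -0.    1.13 -1.33]
```

View pics/s26.png

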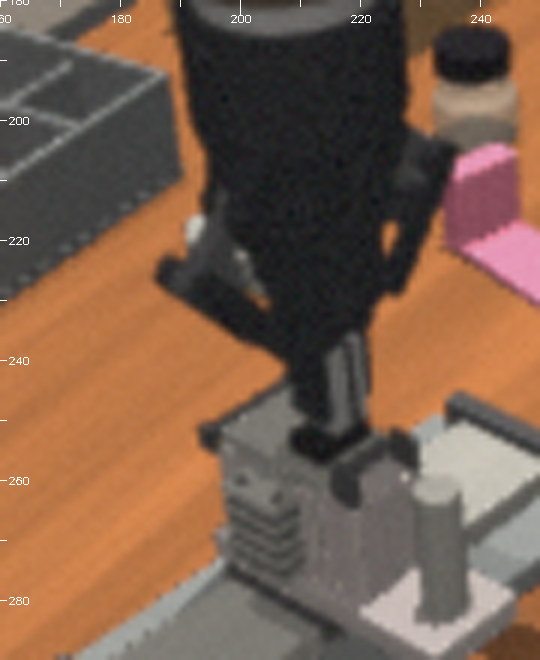

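Emit:
servo_tool --motion '[0.0,0,0,0.002,0,0,0,0.0,0,0,0.003,0,0,0,0.0,0,0,0.003,0,0,0]'

```text
time: 18.38
position: [0.5158, 0.1643, 0.1037]
orientation: [2.387, 2.041, -0.003]
force: [-7.2, -0.8, 14.3]
opening: -0.003
```

Emit:
servo_tool --motion '[0.0,0,0,-0.015,0,0,0,0.0,0,0,-0.05,0,0,0,0.04,0,-0.03,-0.07,0,0,0,0.06,0,-0.055,-0.07,0,0,0,0.06,0,-0.055,-0.07,0,0,0]'

```text
time: 18.8
position: [0.4589, 0.1737, 0.1725]
orientation: [2.387, 2.042, -0.003]
force: [-0.8, 0.8, -0.1]
opening: 0.419
```

```bash
python3 -c "
from h import *
im=vision.read_camera('side');crop(im,160,180,250,290,6,'s27')
st()
go([.4613,.1729,.063],np.pi/2-.1586)"
```

```text
18.85 [0.4602 0.1733 0.172 ] x [ 0.155  0.988 -0.002] z [-0.    -0.002 -1.   ] [-0.   -0.71 -0.31] op 43.0 [ 0.11 -0.    1.89 -0.    1.26 -1.3 ]
18.85 [0.4602 0.1733 0.172 ] x [ 0.155  0.988 -0.002] z [-0.    -0.002 -1.   ] [-0.   -0.71 -0.31] op 43.0 [ 0.11 -0.    1.89 -0.    1.26 -1.3 ]
shift [-0.      0.0011  0.109 ] turn [0.     0.0018 0.0032]
```

View pics/s27.png

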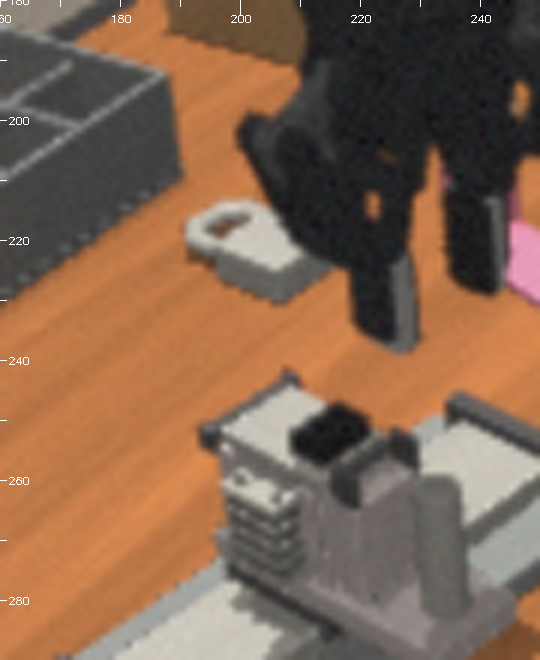

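Emit:
servo_tool --motion '[0.06,0,0.001,0.03,0,0,0,0.06,0,0.001,0.06,0,0,0,0.06,0,0.001,0.065,0,0,0,0.06,0,0.001,0.065,0,0,0]'

```text
time: 19.18
position: [0.4607, 0.1722, 0.1046]
orientation: [-2.387, -2.039, 0.01]
force: [-0.4, -0.2, 0.3]
opening: 0.704
```

```bash
python3 -c "
from h import *
im=vision.read_camera('side');crop(im,180,190,270,300,6,'s28')
go([.4613,.1729,.063],np.pi/2-.1586)"
```

```text
19.23 [0.4623 0.1725 0.1067] x [ 0.156  0.988 -0.002] z [-0.002 -0.002 -1.   ] [ 0.73 -0.64  0.64] op 59.9 [ 0.11  0.09  1.94 -0.    1.12 -1.3 ]
shift [ 0.0004 -0.001   0.0437] turn [-0.0018  0.0023  0.0019]
```

View pics/s28.png

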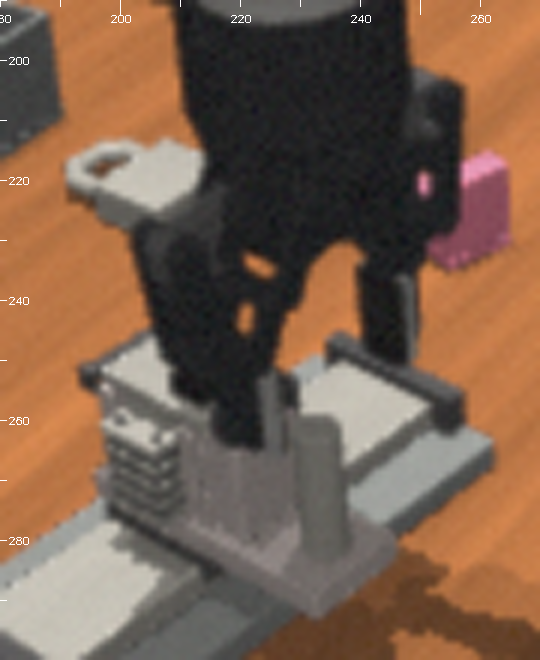

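Emit:
servo_tool --motion '[0.06,0,-0.001,0.015,0,0,0,0.06,0,-0.001,0.03,0,0,0,0.06,0,-0.001,0.042,0,0,0,0.06,0,-0.001,0.042,0,0,0,0.06,0,-0.001,0.042,0,0,0]'

```text
time: 19.65
position: [0.4626, 0.1729, 0.0666]
orientation: [2.387, 2.04, 0.0]
force: [0.1, 0.3, 0.7]
opening: 0.708
```

Emit:
servo_tool --motion '[0.0,0,0,0,0,0,0,0.0,0,0,0,0,0,0,0.0,0,0,0,0,0,0,0.0,0,0,0,0,0,0,0.0,0,0,0,0,0,0]' --force 40

```text
time: 20.07
position: [0.4626, 0.1733, 0.0668]
orientation: [2.386, 2.04, 0.002]
force: [-0.5, 1.8, 6.1]
opening: 0.201
```

```bash
python3 -c "
from h import *
im=vision.read_camera('side');crop(im,180,190,270,300,6,'s29')
st()"
```

```text
20.12 [0.4626 0.1732 0.0668] x [ 0.156  0.988 -0.   ] z [ 0.003 -0.001 -1.   ] [-1.51  0.71  5.78] op 17.0 [ 0.11  0.15  1.96 -0.    1.03 -1.3 ]
```

View pics/s29.png

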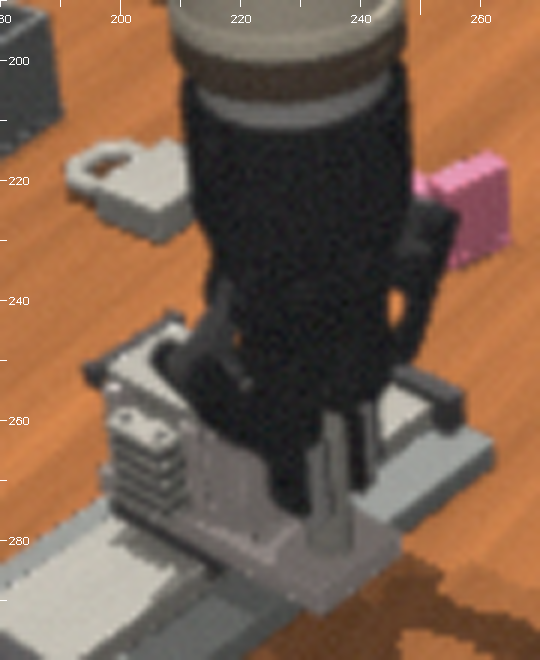

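Emit:
servo_tool --motion '[0.0,0.007,0,0,0,0,0,0.0,0.015,0,0,0,0,0,0.0,0.023,0,0,0,0,0,0.0,0.031,0,0,0,0,0,0.0,0.036,0,0,0,0,0]'

```text
time: 20.53
position: [0.4683, 0.2085, 0.0668]
orientation: [2.385, 2.04, 0.0]
force: [-0.9, -3.5, 7.4]
opening: 0.198
```

Emit:
servo_tool --motion '[0.0,0.002,0,0,0,0,0,0.0,0.004,0,0,0,0,0,0.0,0.006,0,0,0,0,0,0.0,0.006,0,0,0,0,0]'

```text
time: 20.87
position: [0.4691, 0.2133, 0.0668]
orientation: [2.384, 2.039, -0.002]
force: [-1.9, -5.3, 9.2]
opening: 0.198
```

```bash
python3 -c "
from h import *
im=vision.read_camera('side');crop(im,150,190,260,300,6,'s30')
s,M=st(); d=s['position'][:2]-[.5296,.1565]; print('q',d@[np.sin(.1586),np.cos(.1586)])"
```

```text
20.92 [0.4691 0.2133 0.0668] x [ 0.155  0.988 -0.004] z [ 0.002 -0.004 -1.   ] [-1.85 -6.07  8.65] op 17.0 [ 0.19  0.2   1.9  -0.    1.04 -1.22]
q 0.046547105491746316
```

View pics/s30.png

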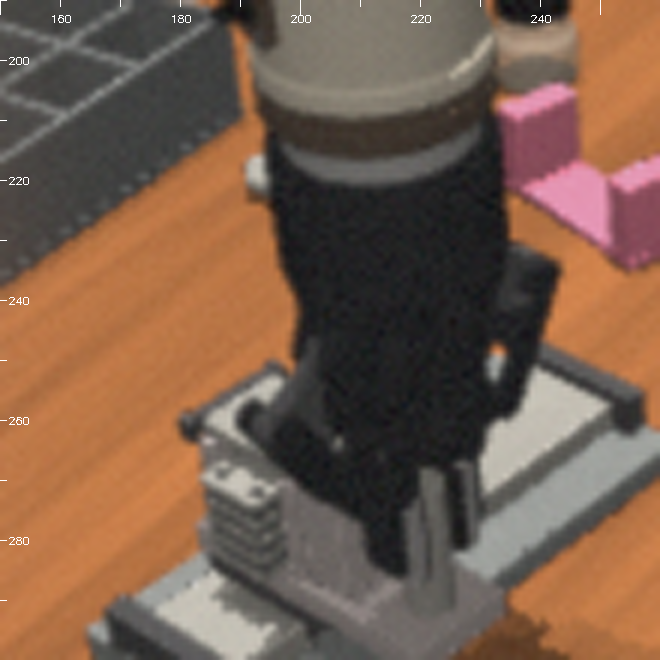

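Emit:
servo_tool --motion '[0.0,0.002,0,0,0,0,0,0.0,0.004,0,0,0,0,0,0.0,0.004,0,0,0,0,0]'

```text
time: 21.17
position: [0.4691, 0.2134, 0.0668]
orientation: [2.38, 2.038, -0.014]
force: [-6.4, -25.5, 15.0]
opening: 0.198
```

Emit:
servo_tool --motion '[0.0,-0.01,0,0,0,0,0,0.0,-0.022,0,0,0,0,0,0.0,-0.034,0,0,0,0,0,0.0,-0.044,0,0,0,0,0,0.0,-0.05,0,0,0,0,0]'

```text
time: 21.58
position: [0.4619, 0.1687, 0.0668]
orientation: [2.387, 2.039, 0.003]
force: [-0.2, 4.3, 6.0]
opening: 0.196
```

Emit:
servo_tool --motion '[0.0,-0.01,0,0,0,0,0,0.0,-0.022,0,0,0,0,0,0.0,-0.032,0,0,0,0,0,0.0,-0.04,0,0,0,0,0,0.0,-0.042,0,0,0,0,0]'

```text
time: 22.0
position: [0.4552, 0.1269, 0.0668]
orientation: [2.387, 2.039, 0.001]
force: [-1.7, 3.1, 6.9]
opening: 0.199
```

Emit:
servo_tool --motion '[0.0,-0.002,0,0,0,0,0,0.0,-0.004,0,0,0,0,0,0.0,-0.006,0,0,0,0,0,0.0,-0.006,0,0,0,0,0]'

```text
time: 22.33
position: [0.4548, 0.1243, 0.0668]
orientation: [-2.389, -2.038, -0.01]
force: [2.1, 15.0, 4.5]
opening: 0.197
```

```bash
python3 -c "
from h import *
s,M=st(); d=s['position'][:2]-[.5296,.1565]; print('q',d@[np.sin(.1586),np.cos(.1586)])"
```

```text
22.33 [0.4548 0.1243 0.0668] x [0.157 0.988 0.005] z [ 0.004  0.005 -1.   ] [ 2.09 15.01  4.53] op 16.9 [ 0.01  0.09  2.02  0.01  1.02 -1.41]
q -0.04359247582904035
```

Emit:
servo_tool --motion '[0.0,0.002,0,0,0,0,0,0.0,0.002,0,0,0,0,0,0.04,0.002,0,0,0,0,0,0.04,0.002,0,0,0,0,0,0.04,0.002,0,0,0,0,0]'

```text
time: 22.75
position: [0.4534, 0.1231, 0.0653]
orientation: [2.387, 2.04, -0.003]
force: [0.0, 0.2, -0.3]
opening: 0.47
```

Emit:
servo_tool --motion '[0.04,0,0,0,0,0,0,0.04,0,0,-0.02,0,0,0,0.04,0,0,-0.05,0,0,0,0.04,0,0,-0.09,0,0,0,0.04,0,0,-0.12,0,0,0]'

```text
time: 23.17
position: [0.4539, 0.1234, 0.1877]
orientation: [2.387, 2.04, -0.001]
force: [0.9, 0.2, 0.3]
opening: 0.469
```

Emit:
servo_tool --motion '[0.04,-0.04,-0.03,-0.04,0,0,0,0.04,-0.08,-0.06,-0.06,0,0,0,0.04,-0.12,-0.08,-0.06,0,0,0,0.04,-0.14,-0.08,-0.06,0,0,0,0.04,-0.14,-0.08,-0.06,0,0,0]'

```text
time: 23.58
position: [0.3514, -0.0055, 0.2468]
orientation: [2.388, 2.033, -0.003]
force: [0.9, 1.0, -0.0]
opening: 0.468
```

```bash
python3 -c "
from h import *
im=vision.read_camera('side');crop(im,150,190,270,310,5,'s31')
im=vision.read_camera('top');cv2.imwrite('pics/t31.png',im)
st()"
```

```text
23.68 [ 0.3526 -0.0038  0.2462] x [ 0.16   0.987 -0.002] z [ 0.002 -0.003 -1.   ] [ 0.11  0.03 -0.56] op 40.0 [-0.36 -0.5   2.14 -0.    1.49 -1.77]
```

View pics/s31.png

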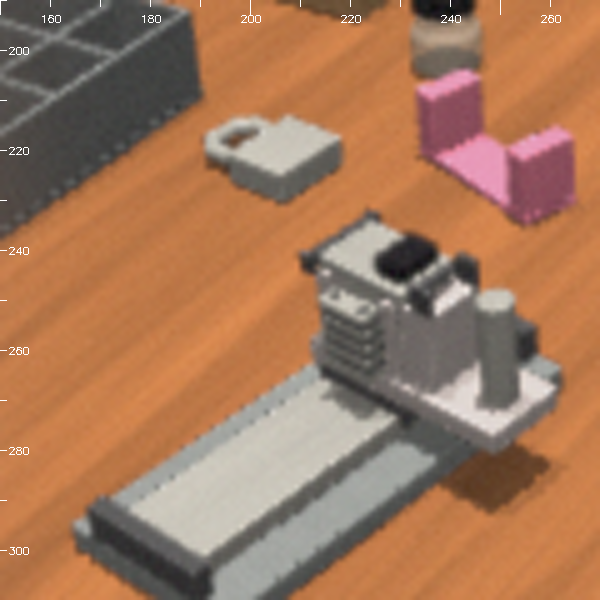

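View pics/t31.png

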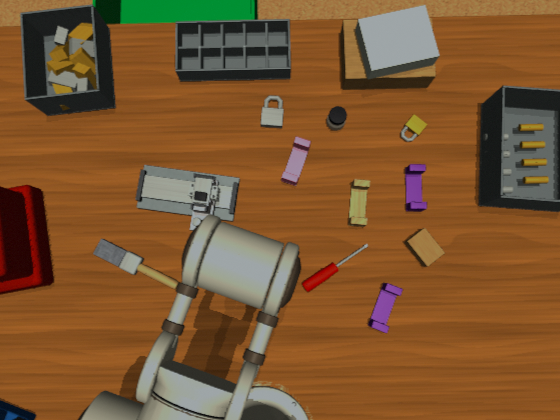

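```bash
python3 -c "
from h import *
p=[.5285,.158,-.1605];c,s=np.cos(p[2]),np.sin(p[2])
for q in (-.049,-.045,-.041,-.037):
  L=np.array([(-.07,q,.1),(-.085,q+.022,.045),(.027-.043,q,.104)]);W=np.c_[p[0]+c*L[:,0]-s*L[:,1],p[1]+s*L[:,0]+c*L[:,1],L[:,2]]
  print(q,((proj('side',W)-[150,190]+.5)*5).round().tolist())
im=cv2.imread('pics/t31.png');crop(im,130,150,250,240,6,'t31c')
st()"
```

```text
-0.049 [[504.0, 296.0], [502.0, 433.0], [414.0, 246.0]]
-0.045 [[498.0, 300.0], [496.0, 437.0], [408.0, 250.0]]
-0.041 [[492.0, 305.0], [490.0, 442.0], [402.0, 254.0]]
-0.037 [[486.0, 309.0], [484.0, 447.0], [396.0, 258.0]]
23.68 [ 0.3526 -0.0038  0.2462] x [ 0.16   0.987 -0.002] z [ 0.002 -0.003 -1.   ] [ 0.11  0.03 -0.56] op 40.0 [-0.36 -0.5   2.14 -0.    1.49 -1.77]
```

View pics/t31c.png

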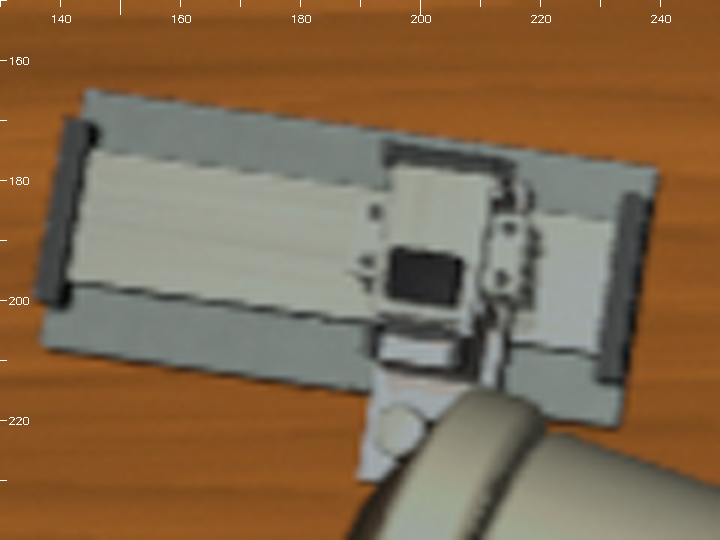

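```bash
python3 -c "
from h import *
print(ctrl.hand_in())"
```

```text
the job is handed in; nothing more can be done
None
```

I did every step of the task and handed the job in at about 23.7 s of the 72 s allowed. The hand-in gives no verdict, so the results below are my own checks.

- **Padlock body:** I took it out of the rest and set it upright on the bench. I then took it by its two ends and laid it in the channel, where the keyway measured within about 1 mm of centre before the cover was shut.
- **Cover:** My first push to close it caught the cover's nose, with about 45 N showing at the wrist. That is under the 120 N wrist limit, and I think only the fingers touched. I backed off, pushed from lower down and it swung over. Pressing peaked at about 30 N, then it snapped. The fingertips then sat on the thumb pad at about 104 mm, the height for a shut cover, and stayed there under a second press of 14 N. The last pictures show it still shut.
- **Carriage:** I ran it to the left stop, where it pushed back with 25 N, and then 90 mm to the right stop, where it pushed back with 15 N. The last side picture fits −0.045 m, and both body ends stand out about evenly.
- **Other things on the bench:** None looked moved in the last top view, but the key blank was hidden under the arm there and I did not check it again. The arm was clear of everything, with no contact force.

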